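Load the bench parts washer and close it up

TASK

Slide the washer's window fully open and swing the keeper bar inside right back to its stop; then stand every aluminium hub that is on the bench upright, stem up, in the rack, one to a bay. When all are racked, swing the keeper bar shut over them until it is home in its detent, and slide the window fully shut. Leave the other things on the bench where they are.

Things in the scene. Friction and masses are not known exactly. Their poses are not given: they have to be found in the camera images.
- washer: low grey bench parts washer, fixed, its place varies; origin on the bench under the centre of its well, x away from the robot, y left along the window's track. Well inside: x -130 to 125 mm, y -126 to 135 mm, floor 14 mm up; walls 108 mm high, front and back ones with track rails up to 120 mm. Left of the well (to y 397 mm) a closed pump housing 108 mm high, over which the window slides
- window (a joint): sliding window, m: 0 = fully shut over the well, grows as it slides to +y of the washer, 0.25 = fully open at its stop. Slides with about 2 N and stays where left. The clear panel is 249 (x) by 258 mm (y), 6 mm thick, its top 117 mm above the bench; fully open, its right edge lies 121 mm left of the well's centre
- window_grip (a point): middle of the window's handle, 136 mm above the bench: an upright black fin on the window, 12 mm thick (washer y), 70 mm long (washer x), its top 151 mm above the bench. Slides with the window; axes as the washer's
- keeper (a joint): hinged keeper bar, rad: 0 = shut above the row of bays, home in its detent; grows as it swings out level over the well towards the robot (clockwise from above); 1.3 = fully open at its stop, clear of all bays. Swings with under 1 N at the peg, stays where left; from 0.5 to 0.25 rad a spring detent resists (about 3 N at the peg), and below 0.1 rad it pulls itself home
- keeper_peg (a point): middle of the keeper bar's black upright grip peg: 12 mm across, 81 to 106 mm above the bench, 170 mm from the pivot. The steel bar under it is 16 mm wide, 73 to 81 mm above the bench, just above the tops of racked hubs, and reaches 185 mm from the pivot
- keeper_pivot (a point): the keeper's pivot (vertical axis), at the height of the peg's middle. The peg lies 170 mm from it along (-sin q, -cos q) in the washer's x, y, q being the keeper's joint value
- bay0 (a point): centre of the floor, 24 mm above the bench, of bay 0 of the aluminium rack in the well: four open bays in a row, 44 mm apart along -y of the washer, bay 0 next to the keeper's pivot; each 44 mm (x) by 40 mm (y) inside, with walls 4 mm thick and 10 mm high. A hub in it has its top 68 mm above the bench. At x 60, y 50 mm of the washer. Any hub may go in any bay
- bay1 (a point): centre of the floor, 24 mm above the bench, of bay 1 of the aluminium rack in the well: four open bays in a row, 44 mm apart along -y of the washer, bay 0 next to the keeper's pivot; each 44 mm (x) by 40 mm (y) inside, with walls 4 mm thick and 10 mm high. A hub in it has its top 68 mm above the bench. At x 60, y 6 mm of the washer. Any hub may go in any bay
- bay2 (a point): centre of the floor, 24 mm above the bench, of bay 2 of the aluminium rack in the well: four open bays in a row, 44 mm apart along -y of the washer, bay 0 next to the keeper's pivot; each 44 mm (x) by 40 mm (y) inside, with walls 4 mm thick and 10 mm high. A hub in it has its top 68 mm above the bench. At x 60, y -38 mm of the washer. Any hub may go in any bay
- bay3 (a point): centre of the floor, 24 mm above the bench, of bay 3 of the aluminium rack in the well: four open bays in a row, 44 mm apart along -y of the washer, bay 0 next to the keeper's pivot; each 44 mm (x) by 40 mm (y) inside, with walls 4 mm thick and 10 mm high. A hub in it has its top 68 mm above the bench. At x 60, y -82 mm of the washer. Any hub may go in any bay
- hub0: one of up to four alike turned aluminium hubs (may be absent): round flange 34 mm across and 10 mm high, on it a stem 20 mm across and 34 mm high, 44 mm in all, about 120 g; it starts standing on its flange on the bench to the right of the washer. Origin at the centre of the underside of the flange, z up along the stem
- hub1: one of up to four alike turned aluminium hubs (may be absent): round flange 34 mm across and 10 mm high, on it a stem 20 mm across and 34 mm high, 44 mm in all, about 120 g; it starts standing on its flange on the bench to the right of the washer. Origin at the centre of the underside of the flange, z up along the stem
- hub2: one of up to four alike turned aluminium hubs (may be absent): round flange 34 mm across and 10 mm high, on it a stem 20 mm across and 34 mm high, 44 mm in all, about 120 g; it starts standing on its flange on the bench to the right of the washer. Origin at the centre of the underside of the flange, z up along the stem
- hub3: one of up to four alike turned aluminium hubs (may be absent): round flange 34 mm across and 10 mm high, on it a stem 20 mm across and 34 mm high, 44 mm in all, about 120 g; it starts standing on its flange on the bench to the right of the washer. Origin at the centre of the underside of the flange, z up along the stem
- bearing: steel bearing ring 52 mm across, 15 mm high, lying among the hubs; not part of the job, leave it in place
- screwdriver: screwdriver lying on the bench; not part of the job, leave it in place
- wrench: wrench lying on the bench; not part of the job, leave it in place
- bottle: white bottle standing left near the robot; not part of the job, leave it in place
- collar: aluminium collar 80 mm across, 30 mm high, standing left near the robot; not part of the job, leave it in place
Mind the look-alikes: they are no part of the job. Leave any pink look-alike of the hub0 alone. Leave any black look-alike of the hub1 alone.

How it is judged:
On the way, in this order (a step that is already met when the one before it is completed fails the run):
1. the window is fully open and the keeper bar swung right back (value of joint window above 0.232 m and value of joint keeper above 1.17 rad), for 0.2 s.
2. every hub stands upright in a bay of the rack, let go, the keeper still open (x of hub0 in the frame of washer between 0.046 and 0.074 m and y of hub0 in the frame of washer between -0.097 and 0.065 m and z of hub0 in the frame of washer between 0.018 and 0.029 m and angle between each of hub0, hub1, hub2, hub3's own z axis and vertical below 0.12 rad and x of hub1 in the frame of washer between 0.046 and 0.074 m and y of hub1 in the frame of washer between -0.097 and 0.065 m and z of hub1 in the frame of washer between 0.018 and 0.029 m and x of hub2 in the frame of washer between 0.046 and 0.074 m and y of hub2 in the frame of washer between -0.097 and 0.065 m and z of hub2 in the frame of washer between 0.018 and 0.029 m and x of hub3 in the frame of washer between 0.046 and 0.074 m and y of hub3 in the frame of washer between -0.097 and 0.065 m and z of hub3 in the frame of washer between 0.018 and 0.029 m and linear speed of each of hub0, hub1, hub2, hub3 below 0.03 m/s and contact force between each of hub0, hub1, hub2, hub3 and the fingers below 0.2 N and value of joint keeper above 0.5 rad), for 0.2 s.
3. the keeper bar is shut in its detent over the hubs, the window still open (x of hub0 in the frame of washer between 0.046 and 0.074 m and y of hub0 in the frame of washer between -0.097 and 0.065 m and z of hub0 in the frame of washer between 0.018 and 0.029 m and angle between each of hub0, hub1, hub2, hub3's own z axis and vertical below 0.12 rad and x of hub1 in the frame of washer between 0.046 and 0.074 m and y of hub1 in the frame of washer between -0.097 and 0.065 m and z of hub1 in the frame of washer between 0.018 and 0.029 m and x of hub2 in the frame of washer between 0.046 and 0.074 m and y of hub2 in the frame of washer between -0.097 and 0.065 m and z of hub2 in the frame of washer between 0.018 and 0.029 m and x of hub3 in the frame of washer between 0.046 and 0.074 m and y of hub3 in the frame of washer between -0.097 and 0.065 m and z of hub3 in the frame of washer between 0.018 and 0.029 m and value of joint keeper below 0.06 rad and value of joint window above 0.1 m), for 0.2 s.
At the end, for the whole second after the job is handed in: Every hub stands upright (within 7 degrees) on the floor of a rack bay; the keeper bar is within 0.06 rad of shut; the window is within 6 mm of fully shut (x of hub0 in the frame of washer between 0.046 and 0.074 m and y of hub0 in the frame of washer between -0.097 and 0.065 m and z of hub0 in the frame of washer between 0.018 and 0.029 m and angle between each of hub0, hub1, hub2, hub3's own z axis and vertical below 0.12 rad and x of hub1 in the frame of washer between 0.046 and 0.074 m and y of hub1 in the frame of washer between -0.097 and 0.065 m and z of hub1 in the frame of washer between 0.018 and 0.029 m and x of hub2 in the frame of washer between 0.046 and 0.074 m and y of hub2 in the frame of washer between -0.097 and 0.065 m and z of hub2 in the frame of washer between 0.018 and 0.029 m and x of hub3 in the frame of washer between 0.046 and 0.074 m and y of hub3 in the frame of washer between -0.097 and 0.065 m and z of hub3 in the frame of washer between 0.018 and 0.029 m and value of joint keeper below 0.06 rad and value of joint window below 0.006 m); the robot touches nothing.
It fails at once if another thing on the bench was moved by more than 5 cm (distance of any of bearing, screwdriver, wrench, bottle, collar from where it was at the start of the episode above 0.05 m).
Of hub0, hub1, hub2, hub3 only 2 to 4 are there at a start; the rules pass over those that are not, and their reading is None.
At some moment in a run one of hub0, hub1, hub2, hub3 may be knocked a few centimetres aside while the robot is not near it.
It also fails if it takes over 210 s, if anything falls off the work surface, if the arm or the gripper's body presses on something with over 40 N, if the wrist force passes 120 N, or if a joint passes its speed limit or range.

ROBOT

A 6-joint arm with a two-finger parallel gripper is mounted at the origin on the work surface. World frame = base frame: x ahead of the robot, y to its left, z up, the work surface at z = 0. Lengths are in m, angles in rad, forces in N, time in s.
With the tool pointing down it reaches from about 0.3 to 0.875 m from the base axis. Payload 6.4 kg.
Tool frame: the origin (TCP) lies on the centre line of the jaws, within the pads' length; the fingertips stand 22 mm ahead of it and the grasp point (between the pads) lies 3 mm ahead of it; z points along the fingers, y is the line along which they close (so a half turn about z gives the same grasp; the last joint's range is limited). The gripper opens to 88 mm and grips with 3 to 60 N. Pads are 18 mm wide; open, the fingers measure 123 mm over their backs; the gripper's body (75 mm by 187 mm) begins 45 mm behind the grasp point.
Start: joints at [0.921, 0.181, 1.607, -0, 1.354, -0.206], TCP at [0.247, 0.519, 0.261] pointing down, gripper open.
Joint ranges: [-2.99, 2.99], [-0.89, 2.07], [0.3, 2.58], [-1.14, 4.28], [0, 2.63], [-3.12, 3.12]. Speed limits (rad/s): [2.57, 2.57, 3.01, 3.14, 3.14, 3.14].

INTERFACE

Orientations are given as a rotation vector (axis times angle).
In Python, from station import * gives the robot as it stands.
- The arm moves only by the shell command python3 -m creep 'ROWS' [FORCE]. ROWS is JSON, a list of rows, each an object with "grip": the opening, from 0 (shut) to 1 (fully open); "delta_pos": the shift along the tool's x, y, z in mm, a list of three; "spin": the turn about the tool's z in rad. In form: [{"grip": grip, "delta_pos": [x, y, z], "spin": spin}, ...]. A call has exactly 10 rows; each row is the pose to reach, as a shift and turn from the pose commanded when the call began, along the tool's axes at that moment; what a row does not reach only later rows make up. A row lasts 1/10 s, in which the tool goes at most 50 mm and 8.59 degrees, less where a joint would pass 70% of its speed; a pose out of reach is approached as far as the arm can. A call with a gripper value outside its range is refused whole. The fingers move at their own pace and stop on an object; FORCE is the grip in N (left out, the last holds). Time passes only in rows, so rows that repeat a pose let the fingers close, or fill a call up. It gives the time, the measured TCP pose, the force, the opening and the grip force at its end, in the units of the state.
- get_state(): the state, without advancing time (a new reading comes with each control period).
- snapshot(name): name is "scene" or "top"; returns a dict with "frame" (480x640x3 uint8, blue, green, red), "fx", "fy", "cx", "cy" (pixels), "rvec" (rotation vector, rad) and "tvec" (3), from world to camera coordinates, as OpenCV has them. Camera axes: x right, y down, z forward; pixel columns grow to the right and rows downward; lengths in m; the calibration is good to about 2 mm. A picture is of the moment at which its call begins. There is no depth.
- sign_off(): hands the job in; it is judged then, once.
Trained networks look in the newest picture that a camera, given by its name, has taken for a name from the list of things; names that differ only in an ending like _2 or _b are one class to them, and where a whole thing is asked for, a point or a joint stands for the part that bears it (a point fixed in the world has none). Each returns a list of dicts, best first, with "confidence" (0 to 1); they miss things now and then, are a little off and sometimes report something else, mostly with a low value. They report only what shows in the picture. A call takes as long as a camera call. They do not tell look-alikes from the thing itself.
- spot_in(camera, query): "box" ([left, top, right, bottom] as shares, 0 to 1, of the picture: columns of its width, rows of its height, round what is visible of it).
The state is a dict: "clock": time; "joints": joint angles; "joint_velocities": joint speeds; "effort": joint torques, N m; "eef_pos": TCP position; "tool_rot": TCP orientation; "wrist_force": force on the tool from outside, world axes, zero at the start; "moment": the same for the moment, N m; "grip_width": finger opening in m; "grip_force": force on a finger pad.
Only numpy, scipy, OpenCV 4.12 (cv2) and the standard library are available. Lean on these libraries where they do the work, as an engineer would, in place of code of your own. Each camera call takes 0.05 s, during which the arm holds its last target. There are 200 camera calls.

## Working session

There is one attempt and no reset: what is moved stays moved. The work goes in short steps, Python scripts to look and compute and a shell command to move; the robot and the scene stay as the last step left them, time stands still between calls to the robot, and variables do not carry over. Pictures are saved under pics/ and viewed, at most 14 in all, crops included, and the job is handed in when it is done.

```bash
ls; mkdir -p pics; cat > h.py <<'E'
from station import *
import numpy as np, cv2
from scipy.spatial.transform import Rotation as R
def snap(n,save=None):
    s=snapshot(n)
    if save: cv2.imwrite('pics/'+save+'.png',s['frame'])
    return s
def K(s): return np.array([[s['fx'],0,s['cx']],[0,s['fy'],s['cy']],[0,0,1.]])
def ray(s,uv,z):
    Rm=cv2.Rodrigues(np.array(s['rvec'],float))[0]; t=np.array(s['tvec'],float).ravel()
    c=-Rm.T@t; d=Rm.T@np.linalg.inv(K(s))@np.array([uv[0],uv[1],1.])
    return c+d*(z-c[2])/d[2]
def proj(s,P):
    return cv2.projectPoints(np.array(P,float).reshape(-1,1,3),np.array(s['rvec'],float),np.array(s['tvec'],float),K(s),None)[0].reshape(-1,2)
def tool(st=None):
    st=st or get_state(); return np.array(st['eef_pos']),R.from_rotvec(st['tool_rot'])
def togo(P):
    p,r=tool(); return np.round(r.inv().apply(np.array(P)-p)*1000,1)
E
python3 - <<'E'
from h import *
print(get_state())
for n in('top','scene'):
    s=snap(n,n+'0'); print(n,s['fx'],s['rvec'],s['tvec'])
    for q in('washer','window','window_grip','keeper_peg','keeper','hub0','bearing','screwdriver','wrench'):
        for d in spot_in(n,q)[:6]:
            b=np.array(d['box'])*[640,480,640,480]; print(q,round(d['confidence'],2),b.round(1))
E
```

```text
pics
{'clock': 0.0, 'joints': array([ 9.20683196e-01,  1.81504182e-01,  1.60798229e+00,  2.27961539e-05,
        1.35377071e+00, -2.06306980e-01]), 'joint_velocities': array([ 1.09958512e-03,  3.21236011e-04, -8.74935678e-04, -6.09173219e-05,
       -3.17211163e-05, -1.54935215e-03]), 'effort': array([-1.50978724e-05, -4.33866692e+01, -3.41846681e+01,  7.02695525e-02,
        3.86535272e-02, -1.53326564e-04]), 'eef_pos': array([0.24657962, 0.51891593, 0.25984325]), 'tool_rot': array([-6.91272697e-01, -3.06386542e+00,  2.36349795e-03]), 'wrist_force': array([0.46805624, 0.94867793, 0.40876364]), 'moment': array([ 0.03403411, -0.01421996,  0.02749335]), 'grip_force': 0.0, 'grip_width': 0.08818078546705668}
top 468.097163730795 [ 2.07293584 -2.15378282  0.2108879 ] [-0.05537577  0.48187215  1.32769709]
washer 0.92 [121.3 157.3 328.1 275. ]
window 0.9 [225.  161.8 322.7 259. ]
window_grip 0.87 [222.9 164.4 323.2 258.1]
keeper_peg 0.61 [119.7 155.3 323.8 276.6]
keeper_peg 0.34 [213.4 280.5 242.9 309.4]
hub0 0.61 [340.3 280.5 348.8 290.8]
hub0 0.6 [396.4 238.4 405.5 251. ]
hub0 0.56 [346.8
[... 263 characters left out ...]
8.144165337944 [ 1.91995676  1.08887632 -0.55801087] [-0.19379748 -0.15252166  1.68513252]
washer 0.61 [294.5 173.1 582.9 338. ]
window 0.9 [300.1 199.5 464.4 291.9]
window_grip 0.78 [299.1 200.4 461.8 293.7]
window_grip 0.72 [293.8 174.5 582.8 339.2]
keeper 0.65 [222.5 306.  251.5 324.3]
hub0 0.8 [277.4 339.2 291.7 367.8]
hub0 0.76 [195.3 295.3 209.9 318.9]
hub0 0.75 [283.3 309.  302.7 332.1]
hub0 0.75 [246.8 269.1 262.7 290. ]
hub0 0.71 [217.4 332.5 236.9 357.6]
hub0 0.52 [246.5 246.4 261.5 267.2]
bearing 0.67 [225.7 304.1 249.7 323.8]
screwdriver 0.76 [ 98.  295.7 155.9 341.3]
wrench 0.73 [128.7 355.9 192.1 423.1]
wrench 0.69 [215.7 334.2 235.9 356.9]
wrench 0.43 [283.8 312.3 302.  332. ]
```

```bash
python3 - <<'E'
import cv2
a=cv2.imread('pics/top0.png'); cv2.imwrite('pics/topc.png',cv2.resize(a[140:320,100:480],(798,378),interpolation=cv2.INTER_CUBIC))
E
```

```text
(no output)
```

View pics/topc.png

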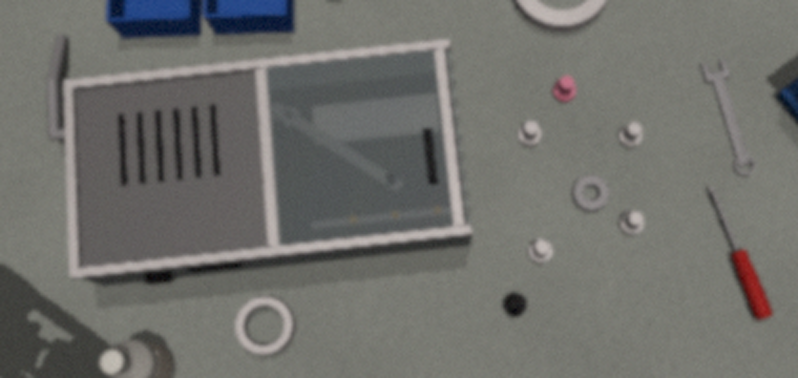

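View pics/scene0.png

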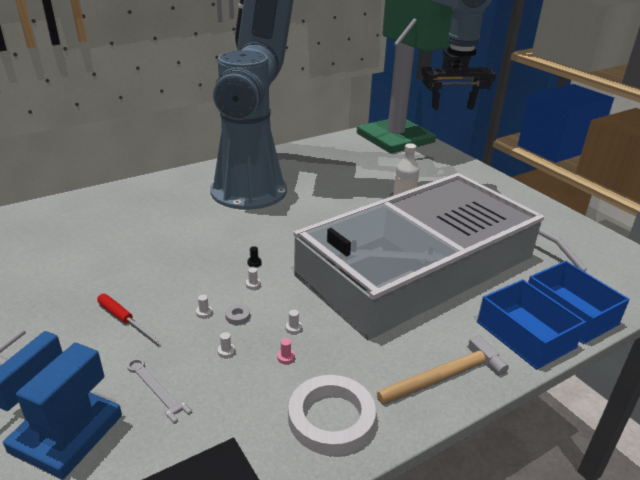

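Top picture: the window is shut, with its black fin at about full-image px (305,214). The keeper is half open. Four aluminium hubs are at about px (353,203), (401,203), (401,245) and (358,259), with the bearing between them. The pink and black look-alikes are at (369,182) and (345,284).

```bash
python3 - <<'E'
from h import *
s=snap('top'); f=lambda u,v:(100+u/2.1,140+v/2.1)
for n,u,v,z in [('TL',66,82,.12),('TR',446,43,.12),('BR',470,232,.12),('BL',72,275,.12),('divT',262,68,.108),('divB',273,247,.108),('fin1',429,128,.151),('fin2',435,184,.151),('peg',395,181,.1),('piv',290,117,.081)]:
    print(n,ray(s,f(u,v),z).round(4))
a=s['frame']; g=cv2.cvtColor(a,cv2.COLOR_BGR2HSV)
cv2.imwrite('pics/c1.png',cv2.resize(a[150:285,115:345],(798,468),interpolation=cv2.INTER_CUBIC))
b=snap('scene')['frame']
cv2.imwrite('pics/c2.png',cv2.resize(b[165:345,285:550],(795,540),interpolation=cv2.INTER_CUBIC))
E
```

```text
TL [0.6501 0.4528 0.12  ]
TR [ 0.6854 -0.0669  0.12  ]
BR [ 0.4216 -0.0892  0.12  ]
BL [0.3847 0.4337 0.12  ]
divT [0.6637 0.1879 0.108 ]
divB [0.4136 0.1727 0.108 ]
fin1 [ 0.5568 -0.0406  0.151 ]
fin2 [ 0.4812 -0.046   0.151 ]
peg [0.4988 0.0091 0.1   ]
piv [0.6002 0.1541 0.081 ]
```

View pics/c1.png

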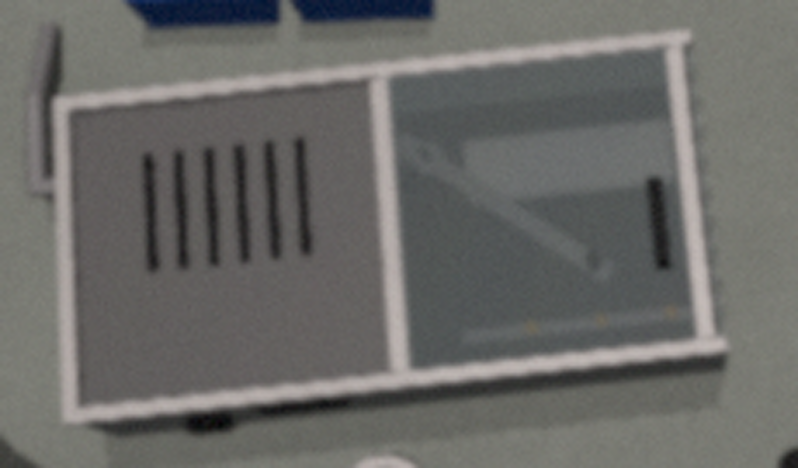

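View pics/c2.png

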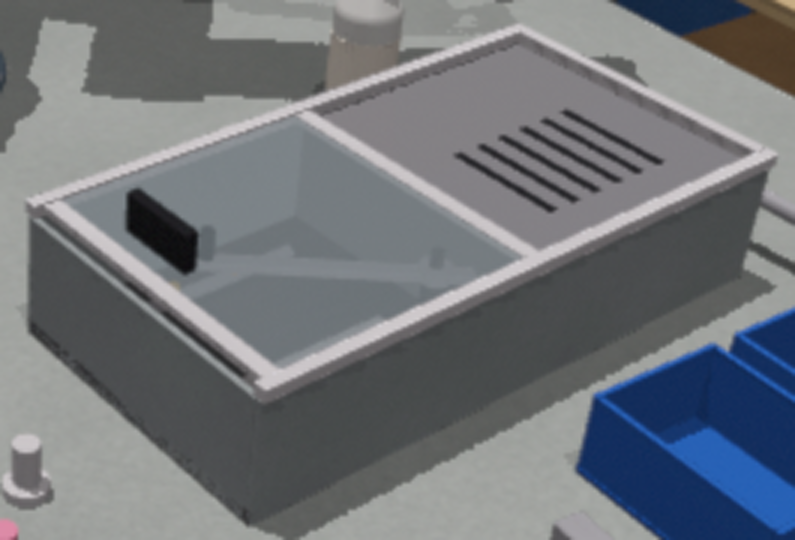

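```bash
cat >> h.py <<'E'
from scipy.optimize import least_squares
def hubpts(x,y,z=0):
    a=np.linspace(0,2*np.pi,24,endpoint=False); c=np.c_[np.cos(a),np.sin(a)]
    L=[np.c_[x+r*c[:,0],y+r*c[:,1],np.full(24,z+h)] for r,h in((.017,0),(.017,.01),(.01,.044))]
    return np.vstack(L)
def bbox(p): return np.r_[p.min(0),p.max(0)]
def hubs(z=0):
    S={n:snap(n) for n in('top','scene')}
    D={n:[np.array(d['box'])*[640,480,640,480] for d in spot_in(n,'hub0') if d['confidence']>.25] for n in S}
    out=[]
    for b in D['scene']:
        g=ray(S['scene'],((b[0]+b[2])/2,(b[1]+b[3])/2),z+.02)[:2]
        best=None
        for t in D['top']:
            f=lambda q:np.r_[bbox(proj(S['top'],hubpts(*q,z)))-t,bbox(proj(S['scene'],hubpts(*q,z)))-b]
            r=least_squares(f,g)
            if best is None or r.cost<best[0]: best=(r.cost,r.x)
        q=best[1] if best and best[0]<60 else least_squares(lambda q:bbox(proj(S['scene'],hubpts(*q,z)))-b,g).x
        c=S['scene']['frame'][int((b[1]+b[3])/2),int((b[0]+b[2])/2)]
        out.append((q.round(4),best and round(best[0],1),c))
    return out
E
python3 - <<'E'
from h import *
S={n:snap(n) for n in('top','scene')}
tp=[(115+u/3.47,150+v/3.47) for u,v in[(54,99),(691,32),(726,350),(66,422)]]
sc=[(285+u/3,165+v/3) for u,v in[(775,157),(262,392),(28,204),(520,26)]]
def W(p,q):
    c,s=np.cos(p[2]),np.sin(p[2]); q=np.array(q,float).reshape(-1,3)
    return np.c_[p[0]+c*q[:,0]-s*q[:,1],p[1]+s*q[:,0]+c*q[:,1],q[:,2]]
def C(p): 
    w=p[3]; return W(p,[[.125+w,.397,.12],[.125+w,-.126-p[4],.12],[-.13-w,-.126-p[4],.12],[-.13-w,.397,.12]])
f=lambda p:np.r_[(proj(S['top'],C(p))-tp).ravel(),(proj(S['scene'],C(p))-sc).ravel(),(p[3]-.008)/.003,(p[4]-.008)/.003]
r=least_squares(f,[.547,.05,.071,.008,.008],x_scale=[.1,.1,.1,.01,.01]); print(r.x.round(4),f(r.x).round(1))
p=r.x
for n,P in (('top',[(115+u/3.47,150+v/3.47) for u,v in[(655,178),(664,268),(600,262),(424,154)]]),):
    for uv,z in zip(P,[.151,.151,.106,.085]):
        w=ray(S[n],uv,z); d=w[:2]-p[:2]; c,s=np.cos(p[2]),np.sin(p[2]); print(w.round(4),'washer',(c*d[0]+s*d[1]).round(4),(-s*d[0]+c*d[1]).round(4))
# scene fin top corners
for u,v in[(132,190),(190,232)]:
    w=ray(S['scene'],(285+u/3,165+v/3),.151); d=w[:2]-p[:2]; c,s=np.cos(p[2]),np.sin(p[2]); print(w.round(4),'washer',(c*d[0]+s*d[1]).round(4),(-s*d[0]+c*d[1]).round(4))
for h in hubs(): print(*h)
E
```

```text
[0.5524 0.0488 0.0723 0.0071 0.006 ] [ 0.4 -1.2  0.4 -1.5  0.8 -1.7 -0.1 -1.5  0.3 -2.4  0.1 -2.  -1.1 -2.4
 -0.5 -1.9 -0.3 -0.7]
[ 0.5559 -0.0391  0.151 ] washer -0.0029 -0.0879
[ 0.4823 -0.0438  0.151 ] washer -0.0766 -0.0874
[0.4995 0.0092 0.106 ] washer -0.0557 -0.0357
[0.6031 0.1561 0.085 ] washer 0.0583 0.1033
[ 0.4976 -0.0466  0.151 ] washer -0.0616 -0.0912
[ 0.5627 -0.0413  0.151 ] washer 0.0038 -0.0906
[ 0.588  -0.1852] 8.2 [101  99 102]
[ 0.58  -0.331] 20.1 [104 102 105]
[ 0.4109 -0.1937] 20.6 [104 102 105]
[ 0.6522 -0.239 ] 11.9 [ 82  65 118]
[ 0.4496 -0.3263] 11.9 [103 102 105]
[ 0.3365 -0.1498] 14.1 [16 13 16]
```

```bash
python3 - <<'E'
from h import *
S={n:snap(n) for n in('top','scene')}
tp=[(115+u/3.47,150+v/3.47) for u,v in[(54,99),(691,32),(726,350),(66,422)]]
sc=[(285+u/3,165+v/3) for u,v in[(775,157),(262,392),(28,204),(520,26)]]
def W(p,q):
    c,s=np.cos(p[2]),np.sin(p[2]); q=np.array(q,float).reshape(-1,3)
    return np.c_[p[0]+c*q[:,0]-s*q[:,1],p[1]+s*q[:,0]+c*q[:,1],q[:,2]]
def C(p): 
    w=p[3]; return W(p,[[.125+w,.397,p[5]],[.125+w,-.126-p[4],p[5]],[-.13-w,-.126-p[4],p[5]],[-.13-w,.397,p[5]]])
f=lambda p:np.r_[(proj(S['top'],C(p))-tp).ravel(),(proj(S['scene'],C(p))-sc).ravel(),(p[3]-.008)/.003,(p[4]-.008)/.003]
r=least_squares(f,[.547,.05,.071,.008,.008,.12],x_scale=[.1,.1,.1,.01,.01,.1]); print(r.x.round(4),f(r.x).round(1))
for n in S:
    P=tp if n=='top' else sc
    g=lambda p:np.r_[(proj(S[n],C(np.r_[p,.12]))-P).ravel(),(p[3]-.008)/.003,(p[4]-.008)/.003]
    r=least_squares(g,[.547,.05,.071,.008,.008],x_scale=[.1,.1,.1,.01,.01]); print(n,r.x.round(4),g(r.x).round(1))
    for d in spot_in(n,'hub0'):
        b=np.array(d['box'])*[640,480,640,480]
        h=lambda q:bbox(proj(S[n],hubpts(*q)))-b
        r=least_squares(h,ray(S[n],((b[0]+b[2])/2,(b[1]+b[3])/2),.02)[:2]); print(' ',r.x.round(4),h(r.x).round(1))
# tcp self check
st=get_state(); P=np.array(st['eef_pos']); print(P,proj(S['scene'],P),proj(S['scene'],P-[0,0,.022]))
E
```

```text
[0.5501 0.0527 0.0706 0.0073 0.0075 0.112 ] [ 0.2  0.1 -0.4  0.2 -0.1 -0.3 -0.5 -0.4  0.1 -0.2  0.1  0.3 -0.7 -0.3
 -0.3  0.2 -0.2 -0.2]
top [0.548  0.0498 0.0713 0.0073 0.006 ] [ 0.   0.   0.1 -0.1  0.5 -0.  -0.6  0.1 -0.2 -0.7]
  [ 0.5748 -0.3329] [-0.6 -2.   0.5  2. ]
  [ 0.5822 -0.1905] [ 0.3 -0.5 -0.3  0.5]
  [ 0.6405 -0.2347] [-1.1  1.7  1.1 -1.7]
  [ 0.4483 -0.3272] [-2.4 -0.2  2.4  0.2]
  [ 0.3367 -0.1459] [ 0.3 -0.2 -0.3  0.2]
scene [0.5597 0.0434 0.0731 0.0054 0.005 ] [ 0.5 -0.9  0.1  0.3 -0.8 -0.   0.3 -0.1 -0.9 -1. ]
  [ 0.4202 -0.1953] [ 0.5 -0.8 -0.5  0.8]
  [ 0.6547 -0.241 ] [ 0.7  2.  -0.7 -1.8]
  [ 0.348  -0.1532] [ 0.7 -1.5 -0.7  1.4]
  [ 0.5852 -0.1825] [ 1.  -0.7 -1.   0.7]
  [ 0.5843 -0.3342] [-0.5 -2.   0.5  1.9]
  [ 0.4523 -0.3266] [ 0.6  0.  -0.6 -0. ]
  [0.1622 0.4584] [  6.2  16.7  -6.2 -15.6]
  [0.4659 0.1329] [ 76.   38.2 -75.7 -33.5]
[0.24689221 0.5193095  0.26070802] [[453.19908667  99.4594636 ]] [[451.97683953 107.10949058]]
```

```bash
cat >> h.py <<'E'
def rel(P,yaw=None):
    """delta mm in tool axes to world P; spin so that tool y lies at world yaw (mod pi)"""
    p,r=tool(); d=togo(P); y=r.apply([0,1,0]); a=np.arctan2(y[1],y[0])
    sp=None
    if yaw is not None:
        e=(yaw-a+np.pi/2)%np.pi-np.pi/2; sp=round(-e,3)
    print('go',d,'spin',sp,'at',p.round(4),'j6',get_state()['joints'][5].round(2))
WP=np.array([.549,.051,.071])
def w2(x,y,z):
    c,s=np.cos(WP[2]),np.sin(WP[2]); return np.array([WP[0]+c*x-s*y,WP[1]+s*x+c*y,z])
YW=np.pi/2+.071
E
python3 -c "
from h import *
rel([.521,-.042,.22],YW);rel([.521,-.042,.149],YW)"
```

```text
go [-488.6 -389.2   40.7] spin -0.515 at [0.2469 0.5193 0.2607] j6 -0.21
go [-488.6 -389.2  111.7] spin -0.515 at [0.2469 0.5193 0.2607] j6 -0.21
```

```bash
python3 -m creep '[{"grip":1,"delta_pos":[0,0,-50],"spin":0},{"grip":1,"delta_pos":[0,0,-50],"spin":0},{"grip":1,"delta_pos":[-488,-389,-50],"spin":-0.515},{"grip":1,"delta_pos":[-488,-389,-50],"spin":-0.515},{"grip":1,"delta_pos":[-488,-389,-50],"spin":-0.515},{"grip":1,"delta_pos":[-488,-389,-50],"spin":-0.515},{"grip":1,"delta_pos":[-488,-389,-50],"spin":-0.515},{"grip":1,"delta_pos":[-488,-389,-50],"spin":-0.515},{"grip":1,"delta_pos":[-488,-389,-50],"spin":-0.515},{"grip":1,"delta_pos":[-488,-389,-50],"spin":-0.515}]' 20
python3 -m creep '[{"grip":1,"delta_pos":[0,0,0],"spin":0},{"grip":1,"delta_pos":[0,0,0],"spin":0},{"grip":1,"delta_pos":[0,0,0],"spin":0},{"grip":1,"delta_pos":[0,0,0],"spin":0},{"grip":1,"delta_pos":[0,0,0],"spin":0},{"grip":1,"delta_pos":[0,0,0],"spin":0},{"grip":1,"delta_pos":[0,0,0],"spin":0},{"grip":1,"delta_pos":[0,0,0],"spin":0},{"grip":1,"delta_pos":[0,0,0],"spin":0},{"grip":1,"delta_pos":[0,0,0],"spin":0}]'
python3 -c "
from h import *
rel([.521,-.042,.149],YW)"
```

```text
clock: 2.6
eef_pos: [0.4177, 0.1693, 0.3113]
tool_rot: [-0.112, 3.138, 0.0]
wrist_force: [1.1, 0.9, 0.2]
grip_width: 0.0881
grip_force: 0.0
clock: 3.6
eef_pos: [0.4171, 0.1711, 0.3108]
tool_rot: [0.112, -3.14, -0.0]
wrist_force: [-0.4, 0.7, 0.2]
grip_width: 0.0882
grip_force: 0.0
go [ -88.5 -220.   161.8] spin 0.0 at [0.4171 0.1711 0.3108] j6 -1.52
```

```bash
python3 -m creep '[{"grip":1,"delta_pos":[-88,-220,80],"spin":0},{"grip":1,"delta_pos":[-88,-220,80],"spin":0},{"grip":1,"delta_pos":[-88,-220,80],"spin":0},{"grip":1,"delta_pos":[-88,-220,80],"spin":0},{"grip":1,"delta_pos":[-88,-220,80],"spin":0},{"grip":1,"delta_pos":[-88,-220,80],"spin":0},{"grip":1,"delta_pos":[-88,-220,80],"spin":0},{"grip":1,"delta_pos":[-88,-220,80],"spin":0},{"grip":1,"delta_pos":[-88,-220,80],"spin":0},{"grip":1,"delta_pos":[-88,-220,80],"spin":0}]'
python3 - <<'E'
from h import *
rel([.521,-.042,.149],YW)
s=snap('top');a=s['frame'];cv2.imwrite('pics/d1.png',cv2.resize(a[120:300,240:420],(600,600),interpolation=cv2.INTER_CUBIC))
p,r=tool(); print([proj(s,p+r.apply([0,k,.022])).round(1) for k in(-.044,0,.044)])
E
```

```text
clock: 4.6
eef_pos: [0.5206, -0.041, 0.2315]
tool_rot: [-0.115, 3.138, -0.001]
wrist_force: [-0.0, -0.2, 0.7]
grip_width: 0.0882
grip_force: 0.0
go [-0.3 -1.  82.5] spin 0.002 at [ 0.5206 -0.041   0.2315] j6 -1.95
[array([[320.8, 206.4]]), array([[304.2, 208.2]]), array([[287.5, 210. ]])]
```

View pics/d1.png

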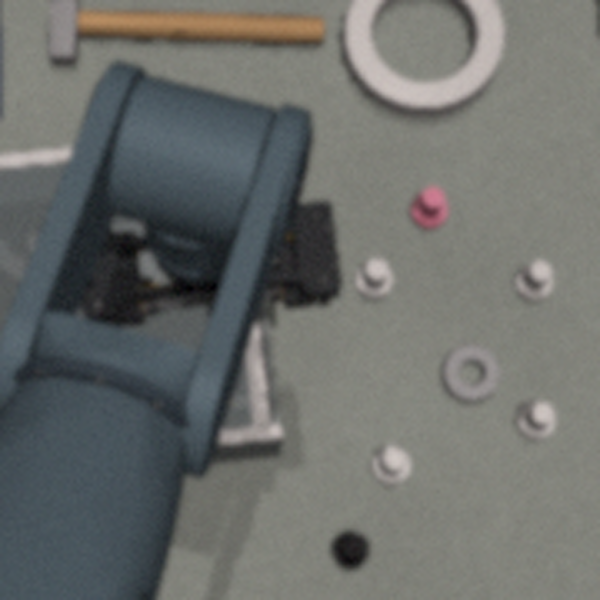

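The top picture shows the gripper over the fin, its 187 mm body lying along washer y. All four hubs are clear of it. I'll descend and grip the fin.

```bash
python3 -m creep '[{"grip":1,"delta_pos":[0,-1,25],"spin":0},{"grip":1,"delta_pos":[0,-1,50],"spin":0},{"grip":1,"delta_pos":[0,-1,65],"spin":0},{"grip":1,"delta_pos":[0,-1,75],"spin":0},{"grip":1,"delta_pos":[0,-1,82],"spin":0},{"grip":1,"delta_pos":[0,-1,82],"spin":0},{"grip":0,"delta_pos":[0,-1,82],"spin":0},{"grip":0,"delta_pos":[0,-1,82],"spin":0},{"grip":0,"delta_pos":[0,-1,82],"spin":0},{"grip":0,"delta_pos":[0,-1,82],"spin":0}]' 25
python3 -m creep '[{"grip":0,"delta_pos":[0,0,0],"spin":0},{"grip":0,"delta_pos":[0,0,0],"spin":0},{"grip":0,"delta_pos":[0,0,0],"spin":0},{"grip":0,"delta_pos":[0,0,0],"spin":0},{"grip":0,"delta_pos":[0,0,0],"spin":0},{"grip":0,"delta_pos":[0,0,0],"spin":0},{"grip":0,"delta_pos":[0,0,0],"spin":0},{"grip":0,"delta_pos":[0,0,0],"spin":0},{"grip":0,"delta_pos":[0,0,0],"spin":0},{"grip":0,"delta_pos":[0,0,0],"spin":0}]'
```

```text
clock: 5.65
eef_pos: [0.5209, -0.0432, 0.1493]
tool_rot: [-0.112, 3.139, -0.0]
wrist_force: [0.5, -0.1, 0.4]
grip_width: 0.0582
grip_force: 0.0
clock: 6.65
eef_pos: [0.5206, -0.0429, 0.1488]
tool_rot: [0.112, -3.14, -0.0]
wrist_force: [0.1, 0.7, 0.2]
grip_width: 0.0119
grip_force: 25.0
```

```bash
python3 -m creep '[{"grip":0,"delta_pos":[0,20,0],"spin":0},{"grip":0,"delta_pos":[0,40,0],"spin":0},{"grip":0,"delta_pos":[0,60,0],"spin":0},{"grip":0,"delta_pos":[0,80,0],"spin":0},{"grip":0,"delta_pos":[0,100,0],"spin":0},{"grip":0,"delta_pos":[0,120,0],"spin":0},{"grip":0,"delta_pos":[0,140,0],"spin":0},{"grip":0,"delta_pos":[0,160,0],"spin":0},{"grip":0,"delta_pos":[0,180,0],"spin":0},{"grip":0,"delta_pos":[0,200,0],"spin":0}]'
python3 -m creep '[{"grip":0,"delta_pos":[0,10,0],"spin":0},{"grip":0,"delta_pos":[0,20,0],"spin":0},{"grip":0,"delta_pos":[0,30,0],"spin":0},{"grip":0,"delta_pos":[0,38,0],"spin":0},{"grip":0,"delta_pos":[0,44,0],"spin":0},{"grip":0,"delta_pos":[0,48,0],"spin":0},{"grip":0,"delta_pos":[0,50,0],"spin":0},{"grip":0,"delta_pos":[0,52,0],"spin":0},{"grip":0,"delta_pos":[0,52,0],"spin":0},{"grip":0,"delta_pos":[0,52,0],"spin":0}]'
```

```text
clock: 7.65
eef_pos: [0.506, 0.1566, 0.1487]
tool_rot: [0.112, -3.139, 0.002]
wrist_force: [-1.0, -2.4, 0.2]
grip_width: 0.0118
grip_force: 25.0
clock: 8.65
eef_pos: [0.5028, 0.2018, 0.1487]
tool_rot: [0.111, -3.137, 0.019]
wrist_force: [-5.5, -30.7, 9.5]
grip_width: 0.0117
grip_force: 25.0
```

```bash
python3 -m creep '[{"grip":0,"delta_pos":[0,-4,0],"spin":0},{"grip":0,"delta_pos":[0,-5,0],"spin":0},{"grip":0.5,"delta_pos":[0,-5,0],"spin":0},{"grip":0.5,"delta_pos":[0,-5,0],"spin":0},{"grip":0.5,"delta_pos":[0,-5,-20],"spin":0},{"grip":0.5,"delta_pos":[0,-5,-50],"spin":0},{"grip":0.5,"delta_pos":[-50,-5,-100],"spin":0},{"grip":0.5,"delta_pos":[100,-5,-100],"spin":0},{"grip":0.5,"delta_pos":[100,-5,-100],"spin":0},{"grip":0.5,"delta_pos":[100,-5,-100],"spin":0}]'
python3 - <<'E'
from h import *
for n in('top','scene'):
    s=snap(n,n+'1'); a=s['frame']
    for q in('keeper_peg','keeper','window_grip','bay0'):
        for d in spot_in(n,q)[:2]: print(n,q,round(d['confidence'],2),(np.array(d['box'])*[640,480,640,480]).round(1))
    c=a[150:285,115:345] if n=='top' else a[165:345,285:550]
    cv2.imwrite('pics/e_%s.png'%n,cv2.resize(c,(798,468) if n=='top' else (795,540),interpolation=cv2.INTER_CUBIC))
E
```

```text
clock: 9.65
eef_pos: [0.4019, 0.1966, 0.2486]
tool_rot: [0.112, -3.139, -0.001]
wrist_force: [-0.9, -0.5, 0.6]
grip_width: 0.044
grip_force: 0.0
top keeper_peg 0.68 [227.1 191.4 292.5 228.1]
top keeper_peg 0.56 [134.9 175.1 235.7 232.9]
top keeper 0.68 [229.3 188.5 294.  233.1]
top keeper 0.44 [122.3 155.8 325.7 272.3]
top window_grip 0.68 [134.8 172.2 230.3 235.9]
top window_grip 0.47 [228.6 188.5 291.  230.8]
top bay0 0.75 [121.1 156.1 326.4 275.5]
scene keeper_peg 0.69 [346.4 242.3 441.8 260.9]
scene keeper 0.69 [345.9 241.4 446.  260.9]
scene window_grip 0.69 [129.3 359.3 193.7 425.8]
scene window_grip 0.63 [384.3 176.2 533.8 256.1]
scene bay0 0.97 [293.2 173.3 584.8 338.3]
```

View pics/e_top.png

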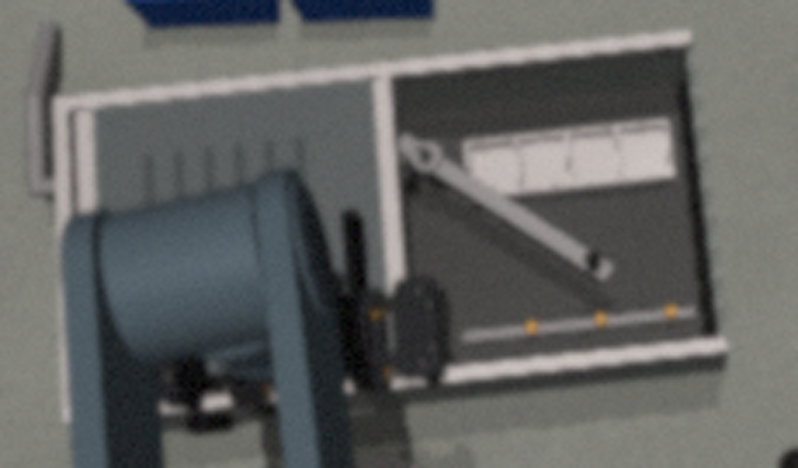

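View pics/e_scene.png

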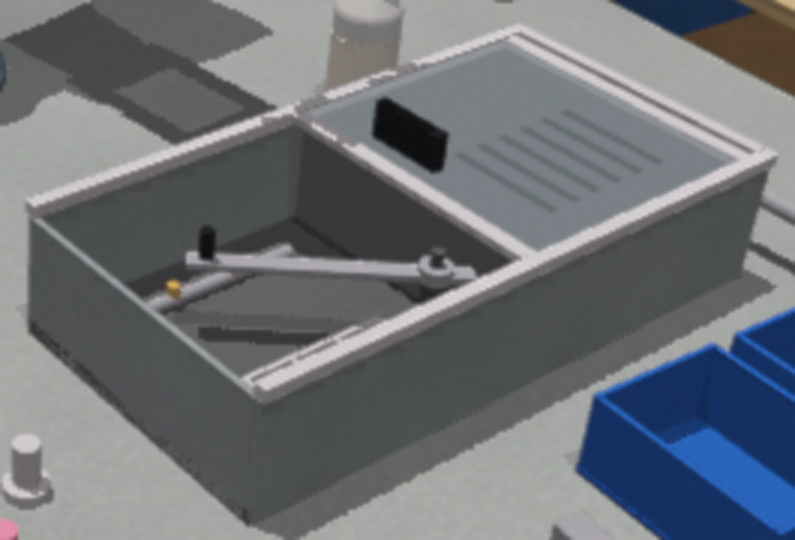

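```bash
python3 - <<'E'
from h import *
S={n:snap(n) for n in('top','scene')}
T=lambda u,v:(115+(u+.5)/3.47-.5,150+(v+.5)/3.467-.5); C=lambda u,v:(285+(u+.5)/3-.5,165+(v+.5)/3-.5)
rk=[T(*a) for a in[(465,141),(668,119),(675,178),(478,197)]]
q=np.array([[.086,.074,.034],[.086,-.106,.034],[.034,-.106,.034],[.034,.074,.034]])
def W(p,q): c,s=np.cos(p[2]),np.sin(p[2]); return np.c_[p[0]+c*q[:,0]-s*q[:,1],p[1]+s*q[:,0]+c*q[:,1],q[:,2]]
f=lambda p:(proj(S['top'],W(p,q))-rk).ravel()
r=least_squares(f,[.549,.05,.07]); print('rack',r.x.round(4),f(r.x).round(1))
for n,uv,z in[('peg top',T(596,258),.106),('piv top',T(425,154),.085)]: print(n,ray(S['top'],uv,z).round(4))
for n,uv,z in[('peg top',C(208,228),.106),('peg bot',C(207,259),.081),('piv',C(437,249),.106),('pivring',C(436,267),.083)]: print('sc',n,ray(S['scene'],uv,z).round(4))
# triangulate peg top
M=[]
for s,uv in((S['top'],T(596,258)),(S['scene'],C(208,228))):
    a=ray(s,uv,.0);b=ray(s,uv,.2);M.append((a,b-a))
A=np.c_[M[0][1],-M[1][1]];t=np.linalg.lstsq(A,M[1][0]-M[0][0],rcond=None)[0];print(M[0][0]+t[0]*M[0][1],M[1][0]+t[1]*M[1][1])
E
```

```text
rack [0.5494 0.0488 0.0731] [ 0.4  0.1  0.9  0.   0.7 -0.6 -1.9  0.4]
peg top [0.5038 0.0133 0.106 ]
piv top [0.6041 0.1563 0.085 ]
sc peg top [0.5082 0.0141 0.106 ]
sc peg bot [0.5117 0.0126 0.081 ]
sc piv [0.6134 0.1433 0.106 ]
sc pivring [0.6066 0.1523 0.083 ]
[0.50438078 0.01349903 0.10354845] [0.50582538 0.01594628 0.10404786]
```

```bash
sed -i 's/^WP=.*/WP=np.array([.550,.0495,.0725])/; s/^YW=.*/YW=np.pi\/2+.0725/' h.py
python3 - <<'E'
from h import *
rel([.506,.0138,.16],YW); rel([.506,.0138,.112],YW)
P0=np.array([.506,.0138,.112])
p,r=tool()
for q in (.688,.8,.9,1.0,1.1,1.2,1.3,1.33):
    print(q, (r.inv().apply(w2(.06-.17*np.sin(q),.1-.17*np.cos(q),.112)-w2(.06-.17*np.sin(.688),.1-.17*np.cos(.688),.112))*1000).round(1))
E
```

```text
go [ -89.2 -189.1   88.5] spin -0.002 at [0.4037 0.1961 0.2485] j6 -1.46
go [ -89.2 -189.1  136.5] spin -0.002 at [0.4037 0.1961 0.2485] j6 -1.46
0.688 [0. 0. 0.]
0.8 [14.  12.9  0. ]
0.9 [25.3 25.6  0. ]
1.0 [35.2 39.4  0. ]
1.1 [43.6 54.1  0. ]
1.2 [50.6 69.6  0. ]
1.3 [56.  85.8  0. ]
1.33 [57.3 90.7  0. ]
```

```bash
python3 -m creep '[{"grip":0.5,"delta_pos":[-89,-189,0],"spin":0},{"grip":0.5,"delta_pos":[-89,-189,0],"spin":0},{"grip":0.5,"delta_pos":[-89,-189,0],"spin":0},{"grip":0.5,"delta_pos":[-89,-189,0],"spin":0},{"grip":0.5,"delta_pos":[-89,-189,0],"spin":0},{"grip":0.5,"delta_pos":[-89,-189,40],"spin":0},{"grip":0.5,"delta_pos":[-89,-189,80],"spin":0},{"grip":0.5,"delta_pos":[-89,-189,110],"spin":0},{"grip":0.5,"delta_pos":[-89,-189,125],"spin":0},{"grip":0.5,"delta_pos":[-89,-189,136],"spin":0}]' 15
python3 -m creep '[{"grip":0.5,"delta_pos":[0,0,0],"spin":0},{"grip":0,"delta_pos":[0,0,0],"spin":0},{"grip":0,"delta_pos":[0,0,0],"spin":0},{"grip":0,"delta_pos":[0,0,0],"spin":0},{"grip":0,"delta_pos":[0,0,0],"spin":0},{"grip":0,"delta_pos":[0,0,0],"spin":0},{"grip":0,"delta_pos":[0,0,0],"spin":0},{"grip":0,"delta_pos":[0,0,0],"spin":0},{"grip":0,"delta_pos":[0,0,0],"spin":0},{"grip":0,"delta_pos":[0,0,0],"spin":0}]'
```

```text
clock: 11.25
eef_pos: [0.5045, 0.0147, 0.111]
tool_rot: [0.112, -3.137, -0.001]
wrist_force: [0.2, -0.6, -0.0]
grip_width: 0.0444
grip_force: 0.0
clock: 12.25
eef_pos: [0.5064, 0.0142, 0.1135]
tool_rot: [-0.112, 3.138, 0.0]
wrist_force: [2.9, 4.7, 5.4]
grip_width: 0.0112
grip_force: 15.0
```

```bash
python3 -m creep '[{"grip":0,"delta_pos":[7,6,0],"spin":0},{"grip":0,"delta_pos":[14,13,0],"spin":0},{"grip":0,"delta_pos":[20,19,0],"spin":0},{"grip":0,"delta_pos":[25,26,0],"spin":0},{"grip":0,"delta_pos":[30,32,0],"spin":0},{"grip":0,"delta_pos":[35,39,0],"spin":0},{"grip":0,"delta_pos":[39,46,0],"spin":0},{"grip":0,"delta_pos":[44,54,0],"spin":0},{"grip":0,"delta_pos":[47,62,0],"spin":0},{"grip":0,"delta_pos":[51,70,0],"spin":0}]'
python3 -m creep '[{"grip":0,"delta_pos":[3,8,0],"spin":0},{"grip":0,"delta_pos":[5,16,0],"spin":0},{"grip":0,"delta_pos":[6,18,0],"spin":0},{"grip":0,"delta_pos":[7,20,0],"spin":0},{"grip":0,"delta_pos":[7,21,0],"spin":0},{"grip":0,"delta_pos":[7,21,0],"spin":0},{"grip":0,"delta_pos":[7,21,0],"spin":0},{"grip":0,"delta_pos":[7,21,0],"spin":0},{"grip":0,"delta_pos":[7,21,0],"spin":0},{"grip":0,"delta_pos":[7,21,0],"spin":0}]'
```

```text
clock: 13.25
eef_pos: [0.449, 0.08, 0.113]
tool_rot: [0.112, -3.139, 0.002]
wrist_force: [-0.4, -0.9, 5.0]
grip_width: 0.0109
grip_force: 15.0
clock: 14.25
eef_pos: [0.4419, 0.0968, 0.113]
tool_rot: [-0.114, 3.139, -0.012]
wrist_force: [4.1, -20.0, 0.5]
grip_width: 0.0112
grip_force: 15.0
```

```bash
python3 -m creep '[{"grip":0,"delta_pos":[0,-3,0],"spin":0},{"grip":0.4,"delta_pos":[0,-4,0],"spin":0},{"grip":0.4,"delta_pos":[0,-4,0],"spin":0},{"grip":0.4,"delta_pos":[0,-4,0],"spin":0},{"grip":0.4,"delta_pos":[0,-4,-20],"spin":0},{"grip":0.4,"delta_pos":[0,-4,-50],"spin":0},{"grip":0.4,"delta_pos":[0,-4,-90],"spin":0},{"grip":0.4,"delta_pos":[0,-4,-120],"spin":0},{"grip":0.4,"delta_pos":[0,-4,-120],"spin":0},{"grip":0.4,"delta_pos":[0,-4,-120],"spin":0}]'
python3 - <<'E'
from h import *
for h in hubs(): print(*h)
s=snap('top')
T=lambda u,v:(100+(u+.5)/2.1-.5,140+(v+.5)/2.1-.5)
a=s['frame']
# bright stem-top blobs in top view
g=cv2.cvtColor(a,cv2.COLOR_BGR2GRAY).astype(int)
sub=cv2.GaussianBlur(a[180:310,325:430],(3,3),0)
m=(sub.min(2)>150).astype('uint8')
n,l,st,c=cv2.connectedComponentsWithStats(m)
for i in range(1,n):
    if st[i,4]>8: print(c[i]+[325,180],st[i],ray(s,c[i]+[325,180],.02).round(4))
cv2.imwrite('pics/f.png',cv2.resize(a[145:300,115:435],(798,387),interpolation=cv2.INTER_CUBIC))
E
```

```text
clock: 15.25
eef_pos: [0.4412, 0.0969, 0.2328]
tool_rot: [-0.113, 3.139, -0.0]
wrist_force: [0.2, 1.1, -0.4]
grip_width: 0.0353
grip_force: 0.0
[ 0.5803 -0.3325] 6.0 [108 106 110]
[ 0.6465 -0.2373] 19.3 [ 87  70 125]
[ 0.3446 -0.1565] 2529.5 [18 16 16]
[ 0.4561 -0.3238] 787.2 [110 108 111]
[ 0.5827 -0.1869] 8.2 [108 105 108]
[ 0.4185 -0.1905] 1315.3 [110 107 111]
[353.41176471 200.73529412] [25 18  7  9 34] [ 0.5887 -0.1868  0.02  ]
[402.4137931  201.17241379] [75 18  6  9 29] [ 0.5815 -0.3357  0.02  ]
[403.2        244.14285714] [75 61  7  9 35] [ 0.4486 -0.3283  0.02  ]
[358.97777778 257.68888889] [30 74  8  9 45] [ 0.4129 -0.1941  0.02  ]
```

View pics/f.png

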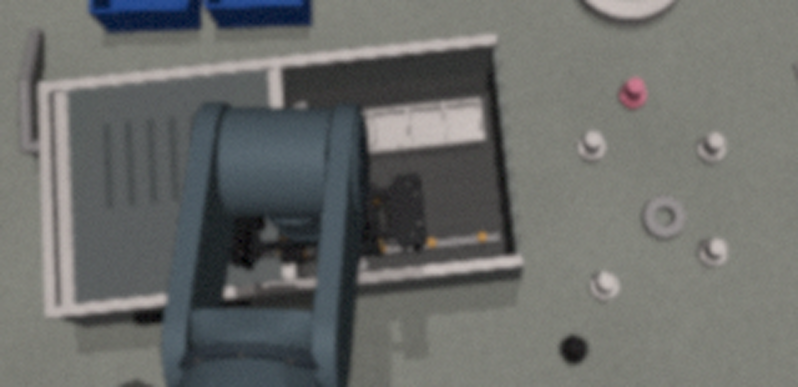

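```bash
cat >> h.py <<'E'
def pred_c(s,x,y,z=0):
    a=np.linspace(0,2*np.pi,24,endpoint=False)
    def hull(r,h0,h1):
        P=np.vstack([np.c_[x+r*np.cos(a),y+r*np.sin(a),np.full(24,z+h)] for h in(h0,h1)])
        return cv2.convexHull((proj(s,P)*8).round().astype(np.int32))
    A,B=hull(.017,0,.01),hull(.01,.01,.044)
    o=np.vstack([A,B]).reshape(-1,2).min(0)-8
    m=np.zeros((700,700),np.uint8)
    for h in(A,B): cv2.fillPoly(m,[h-o.astype(np.int32)],1)
    M=cv2.moments(m,True); return (np.array([M['m10'],M['m01']])/M['m00']+o)/8, M['m00']/64
def hubfit(n,g,z=0,save=None):
    """silhouette-centroid fit near guess g (x,y) in camera n"""
    s=snap(n); f=s['frame']; g=np.array(g,float)
    c,ar=pred_c(s,*g,z); u,v=c.round().astype(int); h=16 if n=='top' else 24
    sub=cv2.resize(f[v-h:v+h,u-h:u+h],None,fx=4,fy=4,interpolation=cv2.INTER_CUBIC).astype(float)
    bg=np.median(sub.reshape(-1,3),0); d=np.abs(sub-bg).sum(2); d=cv2.GaussianBlur(d,(5,5),0)
    m=((d>45)&(sub.min(2)>bg.min()-5)).astype('uint8'); k,l,st,ce=cv2.connectedComponentsWithStats(m)
    i=1+np.argmin([np.linalg.norm(ce[j]-2*2*h)+(1e3 if st[j,4]<300 else 0) for j in range(1,k)])
    obs=(ce[i]+.5)/4-.5+[u-h,v-h]
    for _ in range(8):
        c,ar=pred_c(s,*g,z); g=g+(ray(s,obs,z+.02)-ray(s,c,z+.02))[:2]
    return g.round(4),round(st[i,4]/16),round(ar)
E
python3 - <<'E'
from h import *
for g in([.584,-.187],[.580,-.332],[.450,-.326],[.414,-.193]):
    print(hubfit('top',g),hubfit('scene',g))
E
```

```text
(array([ 0.5895, -0.189 ]), 60, 108) (array([ 0.5946, -0.199 ]), 32, 315)
(array([ 0.5814, -0.3387]), 55, 114) (array([ 0.5873, -0.3446]), 39, 355)
(array([ 0.4495, -0.3308]), 56, 112) (array([ 0.459 , -0.3373]), 30, 304)
(array([ 0.4138, -0.1956]), 69, 108) (array([ 0.4239, -0.2056]), 24, 261)
```

```bash
cat >> h.py <<'E'
def mosaic(G,name,z=0):
    rows=[]
    for n in('top','scene'):
        s=snap(n); k=10 if n=='top' else 7; h=100//k+ (0 if n=='top' else 0); t=[]
        for g in G:
            c,_=pred_c(s,*g,z); u,v=c.round().astype(int)
            im=cv2.resize(s['frame'][v-h:v+h,u-h:u+h],(200,200),interpolation=cv2.INTER_CUBIC)
            a=np.linspace(0,2*np.pi,40)
            for r,hh in((.017,0),(.017,.01),(.01,.044)):
                p=(proj(s,np.c_[g[0]+r*np.cos(a),g[1]+r*np.sin(a),np.full(40,z+hh)])-[u-h,v-h]+.5)*100/h
                cv2.polylines(im,[p.round().astype(np.int32)],True,(0,255,0),1)
            t.append(im)
        rows.append(np.hstack(t))
    cv2.imwrite('pics/%s.png'%name,np.vstack(rows))
E
python3 - <<'E'
from h import *
mosaic([[.584,-.187],[.580,-.332],[.450,-.327],[.415,-.193]],'m1')
E
```

```text
(no output)
```

View pics/m1.png

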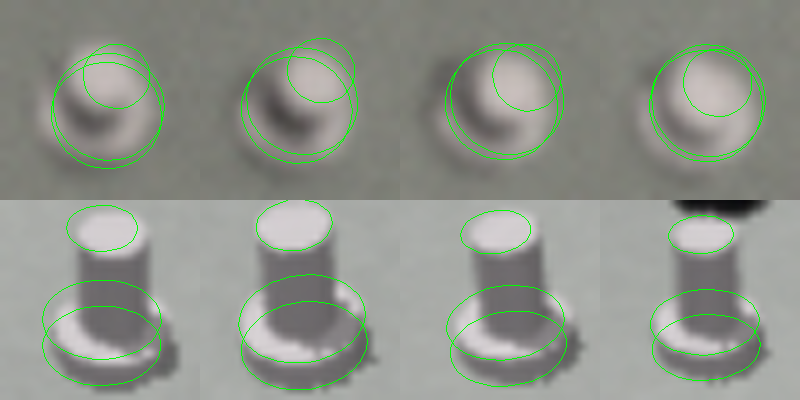

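Each hub's outline sits slightly off its predicted one (about 5–10 display px in both views). I'll correct the positions by least squares.

```bash
python3 - <<'E'
from h import *
S=[snap('top'),snap('scene')]
G=[[.584,-.187],[.580,-.332],[.450,-.327],[.415,-.193]]
O=[((-10,5),(8,4)),((-7,6),(0,1)),((-8,4),(7,3)),((-4,4),(3,4))]
for g,o in zip(G,O):
    J=[];b=[]; P=np.r_[g,.03]; per=[]
    for s,d,k in zip(S,o,(10,100/14)):
        j=np.c_[[(proj(s,P+e)-proj(s,P))[0]/.001 for e in(np.r_[.001,0,0],np.r_[0,.001,0])]].T
        d=np.array(d)/k; J.append(j);b.append(d); per.append((g+np.linalg.solve(j,d)).round(4))
    print((g+np.linalg.lstsq(np.vstack(J),np.hstack(b),rcond=None)[0]).round(4),*per)
E
```

```text
[ 0.5847 -0.1849] [ 0.5826 -0.1839] [ 0.5866 -0.1859]
[ 0.5793 -0.3313] [ 0.5782 -0.3298] [ 0.5804 -0.3322]
[ 0.4504 -0.3251] [ 0.4489 -0.3245] [ 0.4523 -0.3258]
[ 0.4152 -0.1922] [ 0.4139 -0.1918] [ 0.4173 -0.1931]
```

```bash
python3 -c "
from h import *
rel([.5847,-.185,.235],YW)"
```

```text
go [-122.8 -291.1   -2.2] spin -0.001 at [0.4415 0.0966 0.2328] j6 -1.69
```

```bash
python3 -m creep '[{"grip":0.5,"delta_pos":[-123,-291,0],"spin":0},{"grip":0.5,"delta_pos":[-123,-291,0],"spin":0},{"grip":0.5,"delta_pos":[-123,-291,0],"spin":0},{"grip":0.5,"delta_pos":[-123,-291,0],"spin":0},{"grip":0.5,"delta_pos":[-123,-291,0],"spin":0},{"grip":0.5,"delta_pos":[-123,-291,0],"spin":0},{"grip":0.5,"delta_pos":[-123,-291,0],"spin":0},{"grip":0.5,"delta_pos":[-123,-291,0],"spin":0},{"grip":0.5,"delta_pos":[-123,-291,0],"spin":0},{"grip":0.5,"delta_pos":[-123,-291,0],"spin":0}]' 20
python3 -c "
from h import *
rel([.5847,-.185,.054],YW)"
```

```text
clock: 17.1
eef_pos: [0.5843, -0.183, 0.2327]
tool_rot: [0.114, -3.139, -0.001]
wrist_force: [-0.4, -0.3, -0.4]
grip_width: 0.0441
grip_force: 0.0
go [ -0.4  -2.2 178.7] spin 0.0 at [ 0.5843 -0.183   0.2327] j6 -2.14
```

```bash
python3 -m creep '[{"grip":0.5,"delta_pos":[0,-1,45],"spin":0},{"grip":0.5,"delta_pos":[0,-1,90],"spin":0},{"grip":0.5,"delta_pos":[0,-1,130],"spin":0},{"grip":0.5,"delta_pos":[0,-1,160],"spin":0},{"grip":0.5,"delta_pos":[0,-1,179],"spin":0},{"grip":0.5,"delta_pos":[0,-1,179],"spin":0},{"grip":0,"delta_pos":[0,-1,179],"spin":0},{"grip":0,"delta_pos":[0,-1,179],"spin":0},{"grip":0,"delta_pos":[0,-1,179],"spin":0},{"grip":0,"delta_pos":[0,-1,179],"spin":0}]'
python3 -m creep '[{"grip":0,"delta_pos":[0,0,0],"spin":0},{"grip":0,"delta_pos":[0,0,0],"spin":0},{"grip":0,"delta_pos":[0,0,0],"spin":0},{"grip":0,"delta_pos":[0,0,-20],"spin":0},{"grip":0,"delta_pos":[0,0,-60],"spin":0},{"grip":0,"delta_pos":[0,0,-110],"spin":0},{"grip":0,"delta_pos":[0,0,-160],"spin":0},{"grip":0,"delta_pos":[0,0,-180],"spin":0},{"grip":0,"delta_pos":[0,0,-180],"spin":0},{"grip":0,"delta_pos":[0,0,-180],"spin":0}]'
python3 -c "
from h import *
rel(w2(.06,.05,.235),YW);rel(w2(.06,.05,.078),YW)"
```

```text
clock: 18.1
eef_pos: [0.5859, -0.1859, 0.0555]
tool_rot: [-0.112, 3.137, -0.001]
wrist_force: [-0.3, 2.5, 6.1]
grip_width: 0.019
grip_force: 20.0
clock: 19.1
eef_pos: [0.5845, -0.1857, 0.233]
tool_rot: [0.112, -3.139, -0.0]
wrist_force: [-0.2, -0.2, -1.4]
grip_width: 0.019
grip_force: 20.0
go [-42.2 287.1  -2. ] spin -0.001 at [ 0.5845 -0.1857  0.233 ] j6 -2.14
go [-42.3 287.1 155. ] spin -0.001 at [ 0.5845 -0.1857  0.233 ] j6 -2.14
```

```bash
python3 -m creep '[{"grip":0,"delta_pos":[-42,287,0],"spin":0},{"grip":0,"delta_pos":[-42,287,0],"spin":0},{"grip":0,"delta_pos":[-42,287,0],"spin":0},{"grip":0,"delta_pos":[-42,287,0],"spin":0},{"grip":0,"delta_pos":[-42,287,0],"spin":0},{"grip":0,"delta_pos":[-42,287,0],"spin":0},{"grip":0,"delta_pos":[-42,287,0],"spin":0},{"grip":0,"delta_pos":[-42,287,0],"spin":0},{"grip":0,"delta_pos":[-42,287,40],"spin":0},{"grip":0,"delta_pos":[-42,287,70],"spin":0}]'
python3 -m creep '[{"grip":0,"delta_pos":[0,0,20],"spin":0},{"grip":0,"delta_pos":[0,0,40],"spin":0},{"grip":0,"delta_pos":[0,0,50],"spin":0},{"grip":0,"delta_pos":[0,0,60],"spin":0},{"grip":0,"delta_pos":[0,0,65],"spin":0},{"grip":0,"delta_pos":[0,0,70],"spin":0},{"grip":0,"delta_pos":[0,0,70],"spin":0},{"grip":0,"delta_pos":[0,0,70],"spin":0},{"grip":0,"delta_pos":[0,0,70],"spin":0},{"grip":0,"delta_pos":[0,0,70],"spin":0}]'
python3 - <<'E'
from h import *
rel(w2(.06,.05,.0795),YW)
s=snap('scene');cv2.imwrite('pics/g.png',cv2.resize(s['frame'][200:320,330:490],(800,600),interpolation=cv2.INTER_CUBIC))
E
```

```text
clock: 20.1
eef_pos: [0.6057, 0.1018, 0.1613]
tool_rot: [0.109, -3.138, 0.001]
wrist_force: [-0.7, -0.2, -1.5]
grip_width: 0.0194
grip_force: 20.0
clock: 21.1
eef_pos: [0.6068, 0.1035, 0.0944]
tool_rot: [-0.112, 3.139, -0.0]
wrist_force: [0.2, -0.1, -1.3]
grip_width: 0.0187
grip_force: 20.0
go [ 0.5  0.3 14.9] spin -0.001 at [0.6068 0.1035 0.0944] j6 -1.67
```

View pics/g.png

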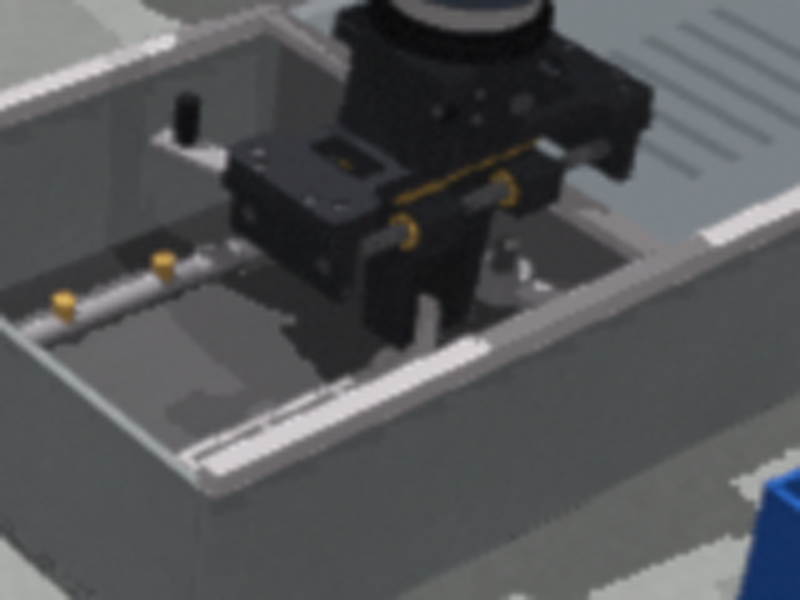

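The scene shows the hub held over the rack at the pivot end, clear of the window, with the bay itself hidden by the back rail. I'll lower it gently and watch the force.

```bash
python3 -m creep '[{"grip":0,"delta_pos":[0,0,2],"spin":0},{"grip":0,"delta_pos":[0,0,4],"spin":0},{"grip":0,"delta_pos":[0,0,6],"spin":0},{"grip":0,"delta_pos":[0,0,8],"spin":0},{"grip":0,"delta_pos":[0,0,10],"spin":0},{"grip":0,"delta_pos":[0,0,12],"spin":0},{"grip":0,"delta_pos":[0,0,13],"spin":0},{"grip":0,"delta_pos":[0,0,14],"spin":0},{"grip":0,"delta_pos":[0,0,14],"spin":0},{"grip":0,"delta_pos":[0,0,14],"spin":0}]'
```

```text
clock: 22.15
eef_pos: [0.6065, 0.1034, 0.0799]
tool_rot: [-0.112, 3.139, -0.0]
wrist_force: [0.1, -0.0, -1.4]
grip_width: 0.019
grip_force: 20.0
```

```bash
python3 -m creep '[{"grip":0,"delta_pos":[0,0,1],"spin":0},{"grip":0,"delta_pos":[0,0,1],"spin":0},{"grip":0.3,"delta_pos":[0,0,1],"spin":0},{"grip":0.3,"delta_pos":[0,0,1],"spin":0},{"grip":0.3,"delta_pos":[0,0,1],"spin":0},{"grip":0.3,"delta_pos":[0,0,-10],"spin":0},{"grip":0.3,"delta_pos":[0,0,-40],"spin":0},{"grip":0.3,"delta_pos":[0,0,-90],"spin":0},{"grip":0.3,"delta_pos":[0,0,-140],"spin":0},{"grip":0.3,"delta_pos":[0,0,-155],"spin":0}]'
python3 -c "
from h import *
for g in([.580,-.332],[.450,-.327],[.415,-.193]): print(hubfit('top',g))
rel([.4152,-.1922,.235],YW)"
```

```text
clock: 23.15
eef_pos: [0.6093, 0.1034, 0.2424]
tool_rot: [-0.112, 3.129, -0.001]
wrist_force: [2.2, 0.0, 0.7]
grip_width: 0.0265
grip_force: 0.0
(array([ 0.5816, -0.3386]), 55, 114)
(array([ 0.4495, -0.331 ]), 56, 112)
(array([ 0.4138, -0.1956]), 68, 107)
go [ 212.2 -281.2    0.5] spin -0.001 at [0.6069 0.1034 0.236 ] j6 -1.67
```

```bash
python3 -m creep '[{"grip":0.5,"delta_pos":[212,-281,0],"spin":0},{"grip":0.5,"delta_pos":[212,-281,0],"spin":0},{"grip":0.5,"delta_pos":[212,-281,0],"spin":0},{"grip":0.5,"delta_pos":[212,-281,0],"spin":0},{"grip":0.5,"delta_pos":[212,-281,0],"spin":0},{"grip":0.5,"delta_pos":[212,-281,0],"spin":0},{"grip":0.5,"delta_pos":[212,-281,0],"spin":0},{"grip":0.5,"delta_pos":[212,-281,0],"spin":0},{"grip":0.5,"delta_pos":[212,-281,0],"spin":0},{"grip":0.5,"delta_pos":[212,-281,0],"spin":0}]'
python3 -c "
from h import *
rel([.4152,-.1925,.0545],YW)"
```

```text
clock: 24.3
eef_pos: [0.4147, -0.1908, 0.2334]
tool_rot: [0.112, -3.138, -0.003]
wrist_force: [0.6, 0.5, -0.1]
grip_width: 0.0444
grip_force: 0.0
go [ -0.7  -2.1 178.9] spin -0.001 at [ 0.4147 -0.1908  0.2334] j6 -2.33
```

```bash
python3 -m creep '[{"grip":0.5,"delta_pos":[0,-1,45],"spin":0},{"grip":0.5,"delta_pos":[0,-1,90],"spin":0},{"grip":0.5,"delta_pos":[0,-1,130],"spin":0},{"grip":0.5,"delta_pos":[0,-1,160],"spin":0},{"grip":0.5,"delta_pos":[0,-1,179],"spin":0},{"grip":0.5,"delta_pos":[0,-1,179],"spin":0},{"grip":0,"delta_pos":[0,-1,179],"spin":0},{"grip":0,"delta_pos":[0,-1,179],"spin":0},{"grip":0,"delta_pos":[0,-1,179],"spin":0},{"grip":0,"delta_pos":[0,-1,179],"spin":0}]'
python3 -m creep '[{"grip":0,"delta_pos":[0,0,0],"spin":0},{"grip":0,"delta_pos":[0,0,0],"spin":0},{"grip":0,"delta_pos":[0,0,0],"spin":0},{"grip":0,"delta_pos":[0,0,-20],"spin":0},{"grip":0,"delta_pos":[0,0,-60],"spin":0},{"grip":0,"delta_pos":[0,0,-110],"spin":0},{"grip":0,"delta_pos":[0,0,-160],"spin":0},{"grip":0,"delta_pos":[0,0,-180],"spin":0},{"grip":0,"delta_pos":[0,0,-180],"spin":0},{"grip":0,"delta_pos":[0,0,-180],"spin":0}]'
python3 -c "
from h import *
rel(w2(.06,.006,.235),YW)"
```

```text
clock: 25.3
eef_pos: [0.4158, -0.1933, 0.0569]
tool_rot: [-0.112, 3.138, -0.002]
wrist_force: [0.6, 2.1, 3.5]
grip_width: 0.0189
grip_force: 20.0
clock: 26.3
eef_pos: [0.4146, -0.1928, 0.235]
tool_rot: [0.111, -3.139, -0.0]
wrist_force: [-0.4, -0.3, -1.6]
grip_width: 0.019
grip_force: 19.9
go [-212.2  238.2    0. ] spin -0.002 at [ 0.4146 -0.1928  0.235 ] j6 -2.34
```

```bash
python3 -m creep '[{"grip":0,"delta_pos":[-212,238,0],"spin":0},{"grip":0,"delta_pos":[-212,238,0],"spin":0},{"grip":0,"delta_pos":[-212,238,0],"spin":0},{"grip":0,"delta_pos":[-212,238,0],"spin":0},{"grip":0,"delta_pos":[-212,238,0],"spin":0},{"grip":0,"delta_pos":[-212,238,0],"spin":0},{"grip":0,"delta_pos":[-212,238,0],"spin":0},{"grip":0,"delta_pos":[-212,238,0],"spin":0},{"grip":0,"delta_pos":[-212,238,40],"spin":0},{"grip":0,"delta_pos":[-212,238,80],"spin":0}]'
python3 -m creep '[{"grip":0,"delta_pos":[0,0,20],"spin":0},{"grip":0,"delta_pos":[0,0,40],"spin":0},{"grip":0,"delta_pos":[0,0,50],"spin":0},{"grip":0,"delta_pos":[0,0,55],"spin":0},{"grip":0,"delta_pos":[0,0,58],"spin":0},{"grip":0,"delta_pos":[0,0,60],"spin":0},{"grip":0,"delta_pos":[0,0,60],"spin":0},{"grip":0,"delta_pos":[0,0,60],"spin":0},{"grip":0,"delta_pos":[0,0,60],"spin":0},{"grip":0,"delta_pos":[0,0,60],"spin":0}]'
python3 -c "
from h import *
rel(w2(.06,.006,.0795),YW)"
```

```text
clock: 27.3
eef_pos: [0.6088, 0.0587, 0.1538]
tool_rot: [0.112, -3.139, 0.001]
wrist_force: [-0.3, -0.4, -1.9]
grip_width: 0.0193
grip_force: 19.9
clock: 28.3
eef_pos: [0.6098, 0.0596, 0.0962]
tool_rot: [-0.112, 3.139, -0.0]
wrist_force: [-0.3, 0.9, -1.3]
grip_width: 0.0193
grip_force: 19.9
go [ 0.4  0.3 16.7] spin -0.001 at [0.6098 0.0596 0.0962] j6 -1.74
```

```bash
python3 -m creep '[{"grip":0,"delta_pos":[0,0,3],"spin":0},{"grip":0,"delta_pos":[0,0,6],"spin":0},{"grip":0,"delta_pos":[0,0,8],"spin":0},{"grip":0,"delta_pos":[0,0,10],"spin":0},{"grip":0,"delta_pos":[0,0,12],"spin":0},{"grip":0,"delta_pos":[0,0,14],"spin":0},{"grip":0,"delta_pos":[0,0,16],"spin":0},{"grip":0,"delta_pos":[0,0,17],"spin":0},{"grip":0,"delta_pos":[0,0,17],"spin":0},{"grip":0,"delta_pos":[0,0,17],"spin":0}]'
```

```text
clock: 29.3
eef_pos: [0.6107, 0.0598, 0.0808]
tool_rot: [-0.112, 3.137, 0.0]
wrist_force: [-2.8, 2.6, 10.6]
grip_width: 0.019
grip_force: 20.0
```

```bash
python3 -m creep '[{"grip":0,"delta_pos":[0,0,-1],"spin":0},{"grip":0,"delta_pos":[0,0,-1],"spin":0},{"grip":0.3,"delta_pos":[0,0,-1],"spin":0},{"grip":0.3,"delta_pos":[0,0,-1],"spin":0},{"grip":0.3,"delta_pos":[0,0,-1],"spin":0},{"grip":0.3,"delta_pos":[0,0,-10],"spin":0},{"grip":0.3,"delta_pos":[0,0,-40],"spin":0},{"grip":0.3,"delta_pos":[0,0,-90],"spin":0},{"grip":0.3,"delta_pos":[0,0,-140],"spin":0},{"grip":0.3,"delta_pos":[0,0,-155],"spin":0}]'
python3 -c "
from h import *
for g in([.580,-.332],[.450,-.327]): print(hubfit('top',g))
rel([.5793,-.3313,.235],YW)"
```

```text
clock: 30.3
eef_pos: [0.6124, 0.0593, 0.2411]
tool_rot: [-0.112, 3.129, -0.002]
wrist_force: [-0.4, 0.0, 0.9]
grip_width: 0.0265
grip_force: 0.0
(array([ 0.5814, -0.3387]), 56, 113)
(array([ 0.4494, -0.3308]), 58, 112)
go [  59.8 -387.4    2.9] spin -0.001 at [0.6114 0.0594 0.2379] j6 -1.74
```

```bash
python3 -m creep '[{"grip":0.5,"delta_pos":[60,-388,0],"spin":0},{"grip":0.5,"delta_pos":[60,-388,0],"spin":0},{"grip":0.5,"delta_pos":[60,-388,0],"spin":0},{"grip":0.5,"delta_pos":[60,-388,0],"spin":0},{"grip":0.5,"delta_pos":[60,-388,0],"spin":0},{"grip":0.5,"delta_pos":[60,-388,0],"spin":0},{"grip":0.5,"delta_pos":[60,-388,0],"spin":0},{"grip":0.5,"delta_pos":[60,-388,0],"spin":0},{"grip":0.5,"delta_pos":[60,-388,0],"spin":0},{"grip":0.5,"delta_pos":[60,-388,0],"spin":0}]'
python3 -c "
from h import *
rel([.5793,-.3313,.0545],YW)"
```

```text
clock: 31.4
eef_pos: [0.5759, -0.332, 0.2308]
tool_rot: [0.108, -3.137, -0.005]
wrist_force: [0.0, 1.7, -0.6]
grip_width: 0.0437
grip_force: 0.0
go [ -4.   -0.2 176.3] spin -0.004 at [ 0.5759 -0.332   0.2308] j6 -2.34
```

```bash
python3 -m creep '[{"grip":0.5,"delta_pos":[0,0,45],"spin":0},{"grip":0.5,"delta_pos":[0,0,90],"spin":0},{"grip":0.5,"delta_pos":[0,0,100],"spin":0},{"grip":0.5,"delta_pos":[0,0,100],"spin":0},{"grip":0.5,"delta_pos":[0,0,100],"spin":0},{"grip":0.5,"delta_pos":[0,0,100],"spin":0},{"grip":0.5,"delta_pos":[0,0,100],"spin":0},{"grip":0.5,"delta_pos":[0,0,100],"spin":0},{"grip":0.5,"delta_pos":[0,0,100],"spin":0},{"grip":0.5,"delta_pos":[0,0,100],"spin":0}]'
python3 -c "
from h import *
rel([.5793,-.3313,.0545],YW)"
```

```text
clock: 32.4
eef_pos: [0.5774, -0.3319, 0.1342]
tool_rot: [-0.112, 3.139, -0.0]
wrist_force: [-1.0, -0.1, -0.1]
grip_width: 0.0442
grip_force: 0.0
go [-2.   0.5 79.7] spin -0.001 at [ 0.5774 -0.3319  0.1342] j6 -2.34
```

```bash
python3 -m creep '[{"grip":0.5,"delta_pos":[-2,0,40],"spin":0},{"grip":0.5,"delta_pos":[-2,0,65],"spin":0},{"grip":0.5,"delta_pos":[-2,0,79],"spin":0},{"grip":0.5,"delta_pos":[-2,0,79],"spin":0},{"grip":0.5,"delta_pos":[-2,0,79],"spin":0},{"grip":0,"delta_pos":[-2,0,79],"spin":0},{"grip":0,"delta_pos":[-2,0,79],"spin":0},{"grip":0,"delta_pos":[-2,0,79],"spin":0},{"grip":0,"delta_pos":[-2,0,79],"spin":0},{"grip":0,"delta_pos":[-2,0,79],"spin":0}]'
python3 -m creep '[{"grip":0,"delta_pos":[0,0,0],"spin":0},{"grip":0,"delta_pos":[0,0,0],"spin":0},{"grip":0,"delta_pos":[0,0,0],"spin":0},{"grip":0,"delta_pos":[0,0,-20],"spin":0},{"grip":0,"delta_pos":[0,0,-60],"spin":0},{"grip":0,"delta_pos":[0,0,-110],"spin":0},{"grip":0,"delta_pos":[0,0,-160],"spin":0},{"grip":0,"delta_pos":[0,0,-180],"spin":0},{"grip":0,"delta_pos":[0,0,-180],"spin":0},{"grip":0,"delta_pos":[0,0,-180],"spin":0}]'
python3 -c "
from h import *
rel(w2(.06,-.038,.235),YW)"
```

```text
clock: 33.4
eef_pos: [0.5798, -0.3319, 0.0558]
tool_rot: [-0.112, 3.139, -0.001]
wrist_force: [-0.0, 0.9, 5.7]
grip_width: 0.019
grip_force: 20.0
clock: 34.4
eef_pos: [0.5788, -0.3313, 0.2334]
tool_rot: [0.112, -3.138, -0.002]
wrist_force: [-0.1, -0.5, -2.0]
grip_width: 0.0193
grip_force: 20.0
go [-58.4 343.9  -1.3] spin -0.001 at [ 0.5788 -0.3313  0.2334] j6 -2.34
```

```bash
python3 -m creep '[{"grip":0,"delta_pos":[-58,344,0],"spin":0},{"grip":0,"delta_pos":[-58,344,0],"spin":0},{"grip":0,"delta_pos":[-58,344,0],"spin":0},{"grip":0,"delta_pos":[-58,344,0],"spin":0},{"grip":0,"delta_pos":[-58,344,0],"spin":0},{"grip":0,"delta_pos":[-58,344,0],"spin":0},{"grip":0,"delta_pos":[-58,344,0],"spin":0},{"grip":0,"delta_pos":[-58,344,0],"spin":0},{"grip":0,"delta_pos":[-58,344,0],"spin":0},{"grip":0,"delta_pos":[-58,344,30],"spin":0}]'
python3 -m creep '[{"grip":0,"delta_pos":[0,0,40],"spin":0},{"grip":0,"delta_pos":[0,0,70],"spin":0},{"grip":0,"delta_pos":[0,0,95],"spin":0},{"grip":0,"delta_pos":[0,0,105],"spin":0},{"grip":0,"delta_pos":[0,0,108],"spin":0},{"grip":0,"delta_pos":[0,0,108],"spin":0},{"grip":0,"delta_pos":[0,0,108],"spin":0},{"grip":0,"delta_pos":[0,0,108],"spin":0},{"grip":0,"delta_pos":[0,0,108],"spin":0},{"grip":0,"delta_pos":[0,0,108],"spin":0}]'
python3 -c "
from h import *
rel(w2(.06,-.038,.0795),YW)"
```

```text
clock: 35.4
eef_pos: [0.6146, 0.0145, 0.2067]
tool_rot: [-0.111, 3.134, -0.003]
wrist_force: [0.6, -0.2, -0.5]
grip_width: 0.0192
grip_force: 20.0
clock: 36.4
eef_pos: [0.613, 0.0157, 0.0975]
tool_rot: [-0.112, 3.139, -0.0]
wrist_force: [-0.7, -0.4, -1.2]
grip_width: 0.0193
grip_force: 20.0
go [ 0.4  0.3 18. ] spin -0.001 at [0.613  0.0157 0.0975] j6 -1.81
```

```bash
python3 -m creep '[{"grip":0,"delta_pos":[0,0,3],"spin":0},{"grip":0,"delta_pos":[0,0,6],"spin":0},{"grip":0,"delta_pos":[0,0,9],"spin":0},{"grip":0,"delta_pos":[0,0,11],"spin":0},{"grip":0,"delta_pos":[0,0,13],"spin":0},{"grip":0,"delta_pos":[0,0,15],"spin":0},{"grip":0,"delta_pos":[0,0,16],"spin":0},{"grip":0,"delta_pos":[0,0,17],"spin":0},{"grip":0,"delta_pos":[0,0,17],"spin":0},{"grip":0,"delta_pos":[0,0,17],"spin":0}]'
```

```text
clock: 37.4
eef_pos: [0.6128, 0.0156, 0.0799]
tool_rot: [-0.112, 3.139, -0.0]
wrist_force: [-0.5, -0.5, -0.3]
grip_width: 0.0189
grip_force: 20.0
```

```bash
python3 -m creep '[{"grip":0,"delta_pos":[0,0,1],"spin":0},{"grip":0,"delta_pos":[0,0,1],"spin":0},{"grip":0.3,"delta_pos":[0,0,0],"spin":0},{"grip":0.3,"delta_pos":[0,0,0],"spin":0},{"grip":0.3,"delta_pos":[0,0,0],"spin":0},{"grip":0.3,"delta_pos":[0,0,-10],"spin":0},{"grip":0.3,"delta_pos":[0,0,-40],"spin":0},{"grip":0.3,"delta_pos":[0,0,-90],"spin":0},{"grip":0.3,"delta_pos":[0,0,-140],"spin":0},{"grip":0.3,"delta_pos":[0,0,-155],"spin":0}]'
python3 -c "
from h import *
for g in([.450,-.327],): print(hubfit('top',g))
rel([.4504,-.3255,.235],YW)"
```

```text
clock: 38.4
eef_pos: [0.6155, 0.0153, 0.2423]
tool_rot: [-0.112, 3.129, -0.003]
wrist_force: [0.5, 0.1, 0.2]
grip_width: 0.0261
grip_force: 0.0
(array([ 0.4495, -0.331 ]), 57, 112)
go [ 189.2 -328.1    6.3] spin -0.001 at [0.6157 0.0152 0.2425] j6 -1.81
```

```bash
python3 -m creep '[{"grip":0.5,"delta_pos":[187,-328,0],"spin":0},{"grip":0.5,"delta_pos":[187,-328,0],"spin":0},{"grip":0.5,"delta_pos":[187,-328,0],"spin":0},{"grip":0.5,"delta_pos":[187,-328,0],"spin":0},{"grip":0.5,"delta_pos":[187,-328,0],"spin":0},{"grip":0.5,"delta_pos":[187,-328,0],"spin":0},{"grip":0.5,"delta_pos":[187,-328,0],"spin":0},{"grip":0.5,"delta_pos":[187,-328,0],"spin":0},{"grip":0.5,"delta_pos":[187,-328,0],"spin":0},{"grip":0.5,"delta_pos":[187,-328,0],"spin":0}]'
python3 -m creep '[{"grip":0.5,"delta_pos":[0,0,45],"spin":0},{"grip":0.5,"delta_pos":[0,0,90],"spin":0},{"grip":0.5,"delta_pos":[0,0,100],"spin":0},{"grip":0.5,"delta_pos":[0,0,100],"spin":0},{"grip":0.5,"delta_pos":[0,0,100],"spin":0},{"grip":0.5,"delta_pos":[0,0,100],"spin":0},{"grip":0.5,"delta_pos":[0,0,100],"spin":0},{"grip":0.5,"delta_pos":[0,0,100],"spin":0},{"grip":0.5,"delta_pos":[0,0,100],"spin":0},{"grip":0.5,"delta_pos":[0,0,100],"spin":0}]'
python3 -c "
from h import *
rel([.4504,-.3255,.0545],YW)
for g in([.450,-.327],): print(hubfit('scene',g))
mosaic([[.4504,-.3255],[.6066,.1034],[.6098,.0596],[.6128,.0156]],'m2')
"
```

```text
clock: 39.45
eef_pos: [0.4488, -0.3245, 0.2335]
tool_rot: [0.109, -3.139, -0.003]
wrist_force: [0.1, 0.9, 0.3]
grip_width: 0.0445
grip_force: 0.0
clock: 40.45
eef_pos: [0.4495, -0.325, 0.1351]
tool_rot: [-0.112, 3.139, -0.001]
wrist_force: [0.0, -0.3, 0.0]
grip_width: 0.0443
grip_force: 0.0
go [-0.8 -0.5 80.6] spin -0.001 at [ 0.4495 -0.325   0.1351] j6 -2.48
(array([ 0.4524, -0.3384]), 22, 301)
```

```bash
python3 -m creep '[{"grip":0.5,"delta_pos":[-1,0,40],"spin":0},{"grip":0.5,"delta_pos":[-1,0,65],"spin":0},{"grip":0.5,"delta_pos":[-1,0,80],"spin":0},{"grip":0.5,"delta_pos":[-1,0,80],"spin":0},{"grip":0.5,"delta_pos":[-1,0,80],"spin":0},{"grip":0,"delta_pos":[-1,0,80],"spin":0},{"grip":0,"delta_pos":[-1,0,80],"spin":0},{"grip":0,"delta_pos":[-1,0,80],"spin":0},{"grip":0,"delta_pos":[-1,0,80],"spin":0},{"grip":0,"delta_pos":[-1,0,80],"spin":0}]'
python3 -m creep '[{"grip":0,"delta_pos":[0,0,0],"spin":0},{"grip":0,"delta_pos":[0,0,0],"spin":0},{"grip":0,"delta_pos":[0,0,0],"spin":0},{"grip":0,"delta_pos":[0,0,-20],"spin":0},{"grip":0,"delta_pos":[0,0,-60],"spin":0},{"grip":0,"delta_pos":[0,0,-110],"spin":0},{"grip":0,"delta_pos":[0,0,-160],"spin":0},{"grip":0,"delta_pos":[0,0,-180],"spin":0},{"grip":0,"delta_pos":[0,0,-180],"spin":0},{"grip":0,"delta_pos":[0,0,-180],"spin":0}]'
python3 -c "
from h import *
rel(w2(.06,-.082,.235),YW)"
```

```text
clock: 41.6
eef_pos: [0.4509, -0.325, 0.0556]
tool_rot: [-0.112, 3.139, -0.001]
wrist_force: [0.2, 2.9, 4.7]
grip_width: 0.0192
grip_force: 20.0
clock: 42.6
eef_pos: [0.4501, -0.3244, 0.2337]
tool_rot: [0.112, -3.139, -0.001]
wrist_force: [-0.0, 0.8, -1.7]
grip_width: 0.0189
grip_force: 20.0
go [-186.4  283.9   -1.2] spin -0.001 at [ 0.4501 -0.3244  0.2337] j6 -2.48
```

View pics/m2.png

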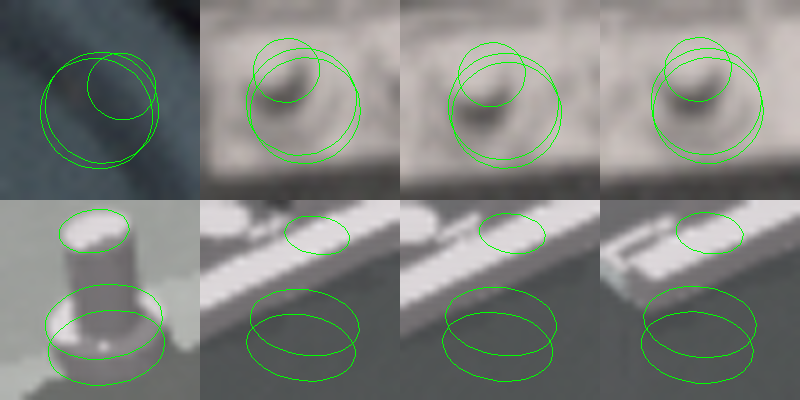

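In the top row the three racked hubs stand in bays 0 to 2. Next is the last hub, into bay 3.

```bash
python3 -m creep '[{"grip":0,"delta_pos":[-186,284,0],"spin":0},{"grip":0,"delta_pos":[-186,284,0],"spin":0},{"grip":0,"delta_pos":[-186,284,0],"spin":0},{"grip":0,"delta_pos":[-186,284,0],"spin":0},{"grip":0,"delta_pos":[-186,284,0],"spin":0},{"grip":0,"delta_pos":[-186,284,0],"spin":0},{"grip":0,"delta_pos":[-186,284,0],"spin":0},{"grip":0,"delta_pos":[-186,284,0],"spin":0},{"grip":0,"delta_pos":[-186,284,0],"spin":0},{"grip":0,"delta_pos":[-186,284,30],"spin":0}]'
python3 -m creep '[{"grip":0,"delta_pos":[0,0,40],"spin":0},{"grip":0,"delta_pos":[0,0,70],"spin":0},{"grip":0,"delta_pos":[0,0,95],"spin":0},{"grip":0,"delta_pos":[0,0,105],"spin":0},{"grip":0,"delta_pos":[0,0,108],"spin":0},{"grip":0,"delta_pos":[0,0,108],"spin":0},{"grip":0,"delta_pos":[0,0,108],"spin":0},{"grip":0,"delta_pos":[0,0,108],"spin":0},{"grip":0,"delta_pos":[0,0,108],"spin":0},{"grip":0,"delta_pos":[0,0,108],"spin":0}]'
python3 -c "
from h import *
rel(w2(.06,-.082,.0795),YW)"
```

```text
clock: 43.6
eef_pos: [0.6173, -0.0297, 0.2068]
tool_rot: [-0.111, 3.135, -0.003]
wrist_force: [0.7, -0.2, -0.7]
grip_width: 0.0189
grip_force: 20.0
clock: 44.6
eef_pos: [0.6162, -0.0282, 0.0975]
tool_rot: [-0.112, 3.139, -0.0]
wrist_force: [0.1, 0.5, -0.5]
grip_width: 0.019
grip_force: 20.0
go [ 0.4  0.3 18. ] spin -0.001 at [ 0.6162 -0.0282  0.0975] j6 -1.88
```

```bash
python3 -m creep '[{"grip":0,"delta_pos":[0,0,3],"spin":0},{"grip":0,"delta_pos":[0,0,6],"spin":0},{"grip":0,"delta_pos":[0,0,9],"spin":0},{"grip":0,"delta_pos":[0,0,11],"spin":0},{"grip":0,"delta_pos":[0,0,13],"spin":0},{"grip":0,"delta_pos":[0,0,15],"spin":0},{"grip":0,"delta_pos":[0,0,16],"spin":0},{"grip":0,"delta_pos":[0,0,17],"spin":0},{"grip":0,"delta_pos":[0,0,17],"spin":0},{"grip":0,"delta_pos":[0,0,17],"spin":0}]'
```

```text
clock: 45.6
eef_pos: [0.6159, -0.0283, 0.0799]
tool_rot: [-0.112, 3.139, -0.0]
wrist_force: [-0.2, -0.3, -0.5]
grip_width: 0.0192
grip_force: 20.0
```

```bash
python3 -m creep '[{"grip":0,"delta_pos":[0,0,1],"spin":0},{"grip":0,"delta_pos":[0,0,1],"spin":0},{"grip":0.3,"delta_pos":[0,0,0],"spin":0},{"grip":0.3,"delta_pos":[0,0,0],"spin":0},{"grip":0.3,"delta_pos":[0,0,0],"spin":0},{"grip":0.3,"delta_pos":[0,0,-10],"spin":0},{"grip":0.3,"delta_pos":[0,0,-40],"spin":0},{"grip":0.3,"delta_pos":[0,0,-90],"spin":0},{"grip":0.3,"delta_pos":[0,0,-140],"spin":0},{"grip":0.3,"delta_pos":[0,0,-155],"spin":0}]'
python3 -m creep '[{"grip":0.3,"delta_pos":[100,-180,0],"spin":0},{"grip":0.3,"delta_pos":[100,-180,0],"spin":0},{"grip":0.3,"delta_pos":[100,-180,0],"spin":0},{"grip":0.3,"delta_pos":[100,-180,0],"spin":0},{"grip":0.3,"delta_pos":[100,-180,0],"spin":0},{"grip":0.3,"delta_pos":[100,-180,0],"spin":0},{"grip":0.3,"delta_pos":[100,-180,0],"spin":0},{"grip":0.3,"delta_pos":[100,-180,0],"spin":0},{"grip":0.3,"delta_pos":[100,-180,0],"spin":0},{"grip":0.3,"delta_pos":[100,-180,0],"spin":0}]'
python3 - <<'E'
from h import *
s=snap('top');a=s['frame'];cv2.imwrite('pics/h1.png',cv2.resize(a[150:285,215:405],(798,567),interpolation=cv2.INTER_CUBIC))
P=[w2(.06,y,.068) for y in(.05,.006,-.038,-.082)]
print((proj(s,P)-[215,150])*4.2)
rel(w2(.06-.17*np.sin(1.3),.1-.17*np.cos(1.3),.235),YW)
E
```

```text
clock: 46.6
eef_pos: [0.6186, -0.0288, 0.2423]
tool_rot: [-0.112, 3.13, -0.004]
wrist_force: [0.8, 0.0, 1.4]
grip_width: 0.0266
grip_force: 0.0
clock: 47.6
eef_pos: [0.5293, -0.2138, 0.2348]
tool_rot: [0.115, -3.139, -0.0]
wrist_force: [-0.4, 1.5, 1.5]
grip_width: 0.0263
grip_force: 0.0
[[171.84528837 186.21958504]
 [234.12692639 179.48861232]
 [296.34800998 172.7641839 ]
 [358.50862741 166.04629024]]
go [ 6.390e+01  3.158e+02 -2.000e-01] spin 0.0 at [ 0.5292 -0.214   0.2347] j6 -2.24
```

View pics/h1.png

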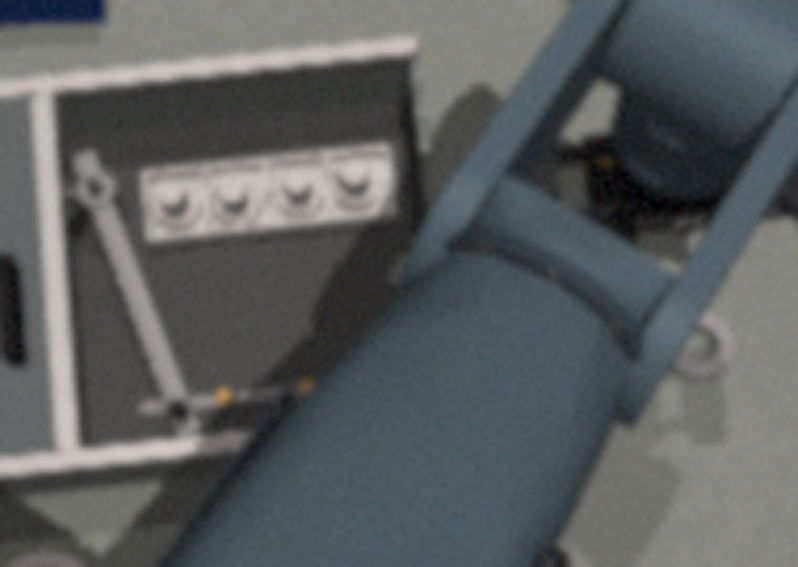

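All four hubs stand upright in their bays and the keeper lies at its open stop, with the peg at crop (178,408). I'll go to the peg.

```bash
python3 -m creep '[{"grip":0.5,"delta_pos":[64,316,0],"spin":0},{"grip":0.5,"delta_pos":[64,316,0],"spin":0},{"grip":0.5,"delta_pos":[64,316,0],"spin":0},{"grip":0.5,"delta_pos":[64,316,0],"spin":0},{"grip":0.5,"delta_pos":[64,316,0],"spin":0},{"grip":0.5,"delta_pos":[64,316,0],"spin":0},{"grip":0.5,"delta_pos":[64,316,0],"spin":0},{"grip":0.5,"delta_pos":[64,316,0],"spin":0},{"grip":0.5,"delta_pos":[64,316,0],"spin":0},{"grip":0.5,"delta_pos":[64,316,0],"spin":0}]'
python3 - <<'E'
from h import *
s=snap('scene')
rel(w2(.06-.17*np.sin(1.3),.1-.17*np.cos(1.3),.112),YW)
p,r=tool()
f=lambda q:w2(.06-.17*np.sin(q),.1-.17*np.cos(q),.112)
for q in np.arange(1.3,.59,-.07): print(q.round(2),(r.inv().apply(f(q)-f(1.3))*1000).round(0))
E
```

```text
clock: 48.65
eef_pos: [0.443, 0.0949, 0.2349]
tool_rot: [-0.111, 3.139, -0.001]
wrist_force: [-0.1, 0.1, 0.9]
grip_width: 0.0438
grip_force: 0.0
go [  0.4   1.7 122.8] spin -0.003 at [0.443  0.0947 0.2348] j6 -1.69
1.3 [0. 0. 0.]
1.23 [ -4. -11.   0.]
1.16 [ -8. -22.   0.]
1.09 [-13. -33.   0.]
1.02 [-19. -43.   0.]
0.95 [-26. -53.   0.]
0.88 [-33. -63.   0.]
0.81 [-41. -72.   0.]
0.74 [-49. -80.   0.]
0.67 [-58. -88.   0.]
0.6 [-68. -95.   0.]
```

```bash
python3 -m creep '[{"grip":0.5,"delta_pos":[0,0,45],"spin":0},{"grip":0.5,"delta_pos":[0,0,85],"spin":0},{"grip":0.5,"delta_pos":[0,0,110],"spin":0},{"grip":0.5,"delta_pos":[0,0,123],"spin":0},{"grip":0.5,"delta_pos":[0,0,123],"spin":0},{"grip":0,"delta_pos":[0,0,123],"spin":0},{"grip":0,"delta_pos":[0,0,123],"spin":0},{"grip":0,"delta_pos":[0,0,123],"spin":0},{"grip":0,"delta_pos":[0,0,123],"spin":0},{"grip":0,"delta_pos":[0,0,123],"spin":0}]' 20
python3 -m creep '[{"grip":0,"delta_pos":[0,0,0],"spin":0},{"grip":0,"delta_pos":[0,0,0],"spin":0},{"grip":0,"delta_pos":[-4,-11,0],"spin":0},{"grip":0,"delta_pos":[-8,-22,0],"spin":0},{"grip":0,"delta_pos":[-13,-33,0],"spin":0},{"grip":0,"delta_pos":[-19,-43,0],"spin":0},{"grip":0,"delta_pos":[-26,-53,0],"spin":0},{"grip":0,"delta_pos":[-33,-63,0],"spin":0},{"grip":0,"delta_pos":[-41,-72,0],"spin":0},{"grip":0,"delta_pos":[-49,-80,0],"spin":0}]'
python3 -m creep '[{"grip":0,"delta_pos":[0,0,0],"spin":0},{"grip":0.5,"delta_pos":[0,0,0],"spin":0},{"grip":0.5,"delta_pos":[0,0,0],"spin":0},{"grip":0.5,"delta_pos":[0,0,0],"spin":0},{"grip":0.5,"delta_pos":[0,0,0],"spin":0},{"grip":0.5,"delta_pos":[0,0,0],"spin":0},{"grip":0.5,"delta_pos":[0,0,0],"spin":0},{"grip":0.5,"delta_pos":[0,0,0],"spin":0},{"grip":0.5,"delta_pos":[0,0,0],"spin":0},{"grip":0.5,"delta_pos":[0,0,0],"spin":0}]'
```

```text
clock: 49.7
eef_pos: [0.4431, 0.0957, 0.1125]
tool_rot: [-0.112, 3.138, -0.0]
wrist_force: [-0.4, -0.5, 2.7]
grip_width: 0.011
grip_force: 20.0
clock: 50.7
eef_pos: [0.498, 0.0193, 0.1125]
tool_rot: [-0.112, 3.138, 0.0]
wrist_force: [0.2, 3.8, 5.1]
grip_width: 0.0111
grip_force: 20.0
clock: 51.7
eef_pos: [0.4971, 0.0194, 0.1118]
tool_rot: [-0.112, 3.14, -0.0]
wrist_force: [-0.0, -0.1, 0.5]
grip_width: 0.0441
grip_force: 0.0
```

```bash
python3 -m creep '[{"grip":0.5,"delta_pos":[0,0,0],"spin":0.14},{"grip":0.5,"delta_pos":[0,0,0],"spin":0.28},{"grip":0.5,"delta_pos":[0,0,0],"spin":0.42},{"grip":0.5,"delta_pos":[0,0,0],"spin":0.56},{"grip":0.5,"delta_pos":[0,0,0],"spin":0.7},{"grip":0.5,"delta_pos":[0,0,0],"spin":0.84},{"grip":0.5,"delta_pos":[0,0,0],"spin":0.98},{"grip":0.5,"delta_pos":[0,0,0],"spin":1.12},{"grip":0.5,"delta_pos":[0,0,0],"spin":1.26},{"grip":0.5,"delta_pos":[0,0,0],"spin":1.4}]'
python3 -m creep '[{"grip":0,"delta_pos":[0,0,0],"spin":0},{"grip":0,"delta_pos":[0,0,0],"spin":0},{"grip":0,"delta_pos":[0,0,0],"spin":0},{"grip":0,"delta_pos":[0,0,0],"spin":0},{"grip":0,"delta_pos":[0,0,0],"spin":0},{"grip":0,"delta_pos":[0,0,0],"spin":0},{"grip":0,"delta_pos":[0,0,0],"spin":0},{"grip":0,"delta_pos":[0,0,0],"spin":0},{"grip":0,"delta_pos":[0,0,0],"spin":0},{"grip":0,"delta_pos":[0,0,0],"spin":0}]' 25
python3 - <<'E'
from h import *
p,r=tool()
f=lambda q:w2(.06-.17*np.sin(q),.1-.17*np.cos(q),p[2])
q0=min(np.arange(.5,1,.005),key=lambda q:np.linalg.norm(f(q)-p)); print(q0,(f(q0)-p)*1000)
for q in [.7,.6,.5,.45,.4,.35,.3,.25,.2,.15,.1,.05,0,-.02]: print(q,(r.inv().apply(f(q)-f(q0))*1000).round(0))
E
```

```text
clock: 52.7
eef_pos: [0.4971, 0.0194, 0.1118]
tool_rot: [-1.944, -2.468, 0.0]
wrist_force: [-1.2, 0.3, 0.1]
grip_width: 0.0441
grip_force: 0.0
clock: 53.7
eef_pos: [0.4981, 0.0205, 0.112]
tool_rot: [1.935, 2.474, 0.005]
wrist_force: [4.9, 6.3, -3.2]
grip_width: 0.0109
grip_force: 25.0
0.7400000000000002 [-0.74265744 -0.43314954  0.        ]
0.7 [-5.  4.  0.]
0.6 [-18.  16.   0.]
0.5 [-29.  29.   0.]
0.45 [-34.  35.   0.]
0.4 [-39.  42.   0.]
0.35 [-43.  50.   0.]
0.3 [-47.  57.   0.]
0.25 [-51.  65.   0.]
0.2 [-54.  73.   0.]
0.15 [-57.  81.   0.]
0.1 [-60.  89.   0.]
0.05 [-62.  97.   0.]
0 [-63. 105.   0.]
-0.02 [-64. 109.   0.]
```

```bash
python3 -m creep '[{"grip":0,"delta_pos":[-5,4,0],"spin":0},{"grip":0,"delta_pos":[-11,10,0],"spin":0},{"grip":0,"delta_pos":[-18,16,0],"spin":0},{"grip":0,"delta_pos":[-24,22,0],"spin":0},{"grip":0,"delta_pos":[-29,29,0],"spin":0},{"grip":0,"delta_pos":[-34,35,0],"spin":0},{"grip":0,"delta_pos":[-39,42,0],"spin":0},{"grip":0,"delta_pos":[-43,50,0],"spin":0},{"grip":0,"delta_pos":[-47,57,0],"spin":0},{"grip":0,"delta_pos":[-51,65,0],"spin":0}]'
python3 -m creep '[{"grip":0,"delta_pos":[-3,8,0],"spin":0},{"grip":0,"delta_pos":[-6,16,0],"spin":0},{"grip":0,"delta_pos":[-9,24,0],"spin":0},{"grip":0,"delta_pos":[-11,32,0],"spin":0},{"grip":0,"delta_pos":[-12,38,0],"spin":0},{"grip":0,"delta_pos":[-13,41,0],"spin":0},{"grip":0,"delta_pos":[-13,42,0],"spin":0},{"grip":0,"delta_pos":[-13,42,0],"spin":0},{"grip":0,"delta_pos":[-13,42,0],"spin":0},{"grip":0,"delta_pos":[-13,42,0],"spin":0}]'
python3 - <<'E'
from h import *
p,r=tool(); print((w2(.06,-.07,p[2])-p)*1000)
E
```

```text
clock: 54.7
eef_pos: [0.5725, -0.0154, 0.1119]
tool_rot: [-1.936, -2.474, 0.003]
wrist_force: [-3.4, -1.9, 4.7]
grip_width: 0.0112
grip_force: 25.0
clock: 55.7
eef_pos: [0.6167, -0.0181, 0.1119]
tool_rot: [1.936, 2.472, -0.001]
wrist_force: [-1.1, -6.0, 2.4]
grip_width: 0.0113
grip_force: 25.0
[-1.76585529  2.08193988  0.        ]
```

```bash
python3 -m creep '[{"grip":0.4,"delta_pos":[0,0,0],"spin":0},{"grip":0.4,"delta_pos":[0,0,0],"spin":0},{"grip":0.4,"delta_pos":[0,0,0],"spin":0},{"grip":0.4,"delta_pos":[0,0,0],"spin":0},{"grip":0.4,"delta_pos":[0,0,0],"spin":0},{"grip":0.4,"delta_pos":[0,0,-20],"spin":0},{"grip":0.4,"delta_pos":[0,0,-50],"spin":0},{"grip":0.4,"delta_pos":[0,0,-90],"spin":0},{"grip":0.4,"delta_pos":[0,0,-123],"spin":0},{"grip":0.4,"delta_pos":[0,0,-123],"spin":0}]'
python3 -c "
from h import *
rel([.463,.197,.235],YW); rel([.503,.197,.235],YW)"
```

```text
clock: 56.7
eef_pos: [0.6193, -0.0174, 0.241]
tool_rot: [1.931, 2.466, 0.007]
wrist_force: [0.9, -0.5, 0.4]
grip_width: 0.0352
grip_force: 0.0
go [ 245.7 -100.3    4. ] spin -1.401 at [ 0.6193 -0.0174  0.241 ] j6 -0.46
go [236.1 -61.5   4.4] spin -1.401 at [ 0.6193 -0.0174  0.241 ] j6 -0.46
```

```bash
python3 -m creep '[{"grip":0.7,"delta_pos":[236,-62,0],"spin":-0.14},{"grip":0.7,"delta_pos":[236,-62,0],"spin":-0.28},{"grip":0.7,"delta_pos":[236,-62,0],"spin":-0.42},{"grip":0.7,"delta_pos":[236,-62,0],"spin":-0.56},{"grip":0.7,"delta_pos":[236,-62,0],"spin":-0.7},{"grip":0.7,"delta_pos":[236,-62,0],"spin":-0.84},{"grip":0.7,"delta_pos":[236,-62,0],"spin":-0.98},{"grip":0.7,"delta_pos":[236,-62,0],"spin":-1.12},{"grip":0.7,"delta_pos":[236,-62,0],"spin":-1.26},{"grip":0.7,"delta_pos":[236,-62,0],"spin":-1.4}]'
python3 - <<'E'
from h import *
rel([.503,.2015,.235],YW)
t=snap('top')['frame'][150:285,225:345]; c=snap('scene')['frame'][200:335,290:440]
cv2.imwrite('pics/k.png',np.hstack([cv2.resize(t,(355,400),interpolation=cv2.INTER_CUBIC),cv2.resize(c,(445,400),interpolation=cv2.INTER_CUBIC)]))
E
```

```text
clock: 57.7
eef_pos: [0.499, 0.1973, 0.2338]
tool_rot: [0.121, -3.138, 0.0]
wrist_force: [0.0, 0.1, 0.3]
grip_width: 0.0619
grip_force: 0.0
go [-4.3  3.9 -1.3] spin 0.005 at [0.499  0.1973 0.2338] j6 -1.49
```

View pics/k.png

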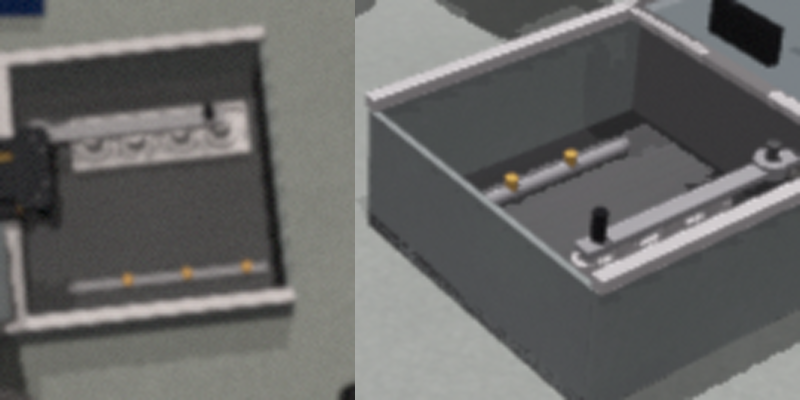

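The keeper lies along the rack over the hub row, peg at crop (209,110). I'll check its angle and then close the window.

```bash
python3 - <<'E'
from h import *
s=snap('top'); print((ray(s,(225+209.5/2.958-.5,150+110.5/2.963-.5),.106)-w2(.06,-.07,.106))*1000)
E
python3 -m creep '[{"grip":0.7,"delta_pos":[-3,4,20],"spin":0},{"grip":0.7,"delta_pos":[-3,4,45],"spin":0},{"grip":0.7,"delta_pos":[-3,4,65],"spin":0},{"grip":0.7,"delta_pos":[-3,4,80],"spin":0},{"grip":0.7,"delta_pos":[-3,4,85],"spin":0},{"grip":0.7,"delta_pos":[-3,4,85],"spin":0},{"grip":0,"delta_pos":[-3,4,85],"spin":0},{"grip":0,"delta_pos":[-3,4,85],"spin":0},{"grip":0,"delta_pos":[-3,4,85],"spin":0},{"grip":0,"delta_pos":[-3,4,85],"spin":0}]' 25
python3 -m creep '[{"grip":0,"delta_pos":[0,0,0],"spin":0},{"grip":0,"delta_pos":[0,0,0],"spin":0},{"grip":0,"delta_pos":[0,0,0],"spin":0},{"grip":0,"delta_pos":[0,0,0],"spin":0},{"grip":0,"delta_pos":[0,0,0],"spin":0},{"grip":0,"delta_pos":[0,-10,0],"spin":0},{"grip":0,"delta_pos":[0,-20,0],"spin":0},{"grip":0,"delta_pos":[0,-40,0],"spin":0},{"grip":0,"delta_pos":[0,-60,0],"spin":0},{"grip":0,"delta_pos":[0,-80,0],"spin":0}]'
```

```text
[-2.13778427e+00  9.80778397e-01  9.71445147e-14]
clock: 58.85
eef_pos: [0.5026, 0.2015, 0.1504]
tool_rot: [-0.112, 3.139, 0.0]
wrist_force: [-0.5, 0.2, -0.2]
grip_width: 0.0314
grip_force: 0.0
clock: 59.85
eef_pos: [0.5082, 0.1203, 0.1499]
tool_rot: [-0.112, 3.139, 0.0]
wrist_force: [2.2, 2.3, 0.1]
grip_width: 0.0118
grip_force: 25.0
```

```bash
python3 -m creep '[{"grip":0,"delta_pos":[0,-20,0],"spin":0},{"grip":0,"delta_pos":[0,-40,0],"spin":0},{"grip":0,"delta_pos":[0,-60,0],"spin":0},{"grip":0,"delta_pos":[0,-80,0],"spin":0},{"grip":0,"delta_pos":[0,-100,0],"spin":0},{"grip":0,"delta_pos":[0,-120,0],"spin":0},{"grip":0,"delta_pos":[0,-135,0],"spin":0},{"grip":0,"delta_pos":[0,-148,0],"spin":0},{"grip":0,"delta_pos":[0,-155,0],"spin":0},{"grip":0,"delta_pos":[0,-155,0],"spin":0}]'
python3 -m creep '[{"grip":0,"delta_pos":[0,-4,0],"spin":0},{"grip":0,"delta_pos":[0,-8,0],"spin":0},{"grip":0,"delta_pos":[0,-11,0],"spin":0},{"grip":0,"delta_pos":[0,-13,0],"spin":0},{"grip":0,"delta_pos":[0,-14,0],"spin":0},{"grip":0,"delta_pos":[0,-14,0],"spin":0},{"grip":0,"delta_pos":[0,-14,0],"spin":0},{"grip":0,"delta_pos":[0,-14,0],"spin":0},{"grip":0,"delta_pos":[0,-14,0],"spin":0},{"grip":0,"delta_pos":[0,-14,0],"spin":0}]'
```

```text
clock: 60.85
eef_pos: [0.5195, -0.0344, 0.1499]
tool_rot: [-0.11, 3.139, -0.002]
wrist_force: [5.3, -0.1, -2.7]
grip_width: 0.012
grip_force: 25.0
clock: 61.85
eef_pos: [0.5204, -0.0468, 0.1499]
tool_rot: [-0.112, 3.139, -0.0]
wrist_force: [5.5, 1.0, -2.8]
grip_width: 0.0118
grip_force: 25.0
```

```bash
python3 -m creep '[{"grip":0,"delta_pos":[0,-1,0],"spin":0},{"grip":0,"delta_pos":[0,-2,0],"spin":0},{"grip":0,"delta_pos":[0,-3,0],"spin":0},{"grip":0,"delta_pos":[0,-4,0],"spin":0},{"grip":0,"delta_pos":[0,-5,0],"spin":0},{"grip":0,"delta_pos":[0,-5,0],"spin":0},{"grip":0,"delta_pos":[0,-5,0],"spin":0},{"grip":0,"delta_pos":[0,-5,0],"spin":0},{"grip":0,"delta_pos":[0,-5,0],"spin":0},{"grip":0,"delta_pos":[0,-5,0],"spin":0}]'
```

```text
clock: 62.85
eef_pos: [0.5205, -0.0481, 0.1499]
tool_rot: [-0.113, 3.139, 0.01]
wrist_force: [5.5, 17.6, 1.5]
grip_width: 0.0118
grip_force: 25.0
```

Stop reached (17 N). I'll release and withdraw.

```bash
python3 -m creep '[{"grip":0,"delta_pos":[0,2,0],"spin":0},{"grip":0.5,"delta_pos":[0,4,0],"spin":0},{"grip":0.5,"delta_pos":[0,4,0],"spin":0},{"grip":0.5,"delta_pos":[0,4,0],"spin":0},{"grip":0.5,"delta_pos":[0,4,0],"spin":0},{"grip":0.5,"delta_pos":[0,4,-20],"spin":0},{"grip":0.5,"delta_pos":[0,4,-60],"spin":0},{"grip":0.5,"delta_pos":[0,4,-110],"spin":0},{"grip":0.5,"delta_pos":[0,4,-150],"spin":0},{"grip":0.5,"delta_pos":[0,4,-150],"spin":0}]'
python3 -m creep '[{"grip":0.5,"delta_pos":[60,190,0],"spin":0},{"grip":0.5,"delta_pos":[60,190,0],"spin":0},{"grip":0.5,"delta_pos":[60,190,0],"spin":0},{"grip":0.5,"delta_pos":[60,190,0],"spin":0},{"grip":0.5,"delta_pos":[60,190,0],"spin":0},{"grip":0.5,"delta_pos":[60,190,0],"spin":0},{"grip":0.5,"delta_pos":[60,190,0],"spin":0},{"grip":0.5,"delta_pos":[60,190,0],"spin":0},{"grip":0.5,"delta_pos":[60,190,0],"spin":0},{"grip":0.5,"delta_pos":[60,190,0],"spin":0}]'
python3 - <<'E'
from h import *
t=snap('top')['frame'][150:285,225:345]; c=snap('scene')['frame'][200:335,290:440]
cv2.imwrite('pics/z.png',np.hstack([cv2.resize(t,(355,400),interpolation=cv2.INTER_CUBIC),cv2.resize(c,(445,400),interpolation=cv2.INTER_CUBIC)]))
E
```

```text
clock: 63.85
eef_pos: [0.5228, -0.0491, 0.3066]
tool_rot: [-0.111, 3.129, -0.007]
wrist_force: [0.5, 0.3, -0.1]
grip_width: 0.044
grip_force: 0.0
clock: 64.85
eef_pos: [0.4471, 0.1364, 0.2996]
tool_rot: [0.109, -3.139, 0.0]
wrist_force: [0.4, -0.6, -0.2]
grip_width: 0.0442
grip_force: 0.0
```

View pics/z.png

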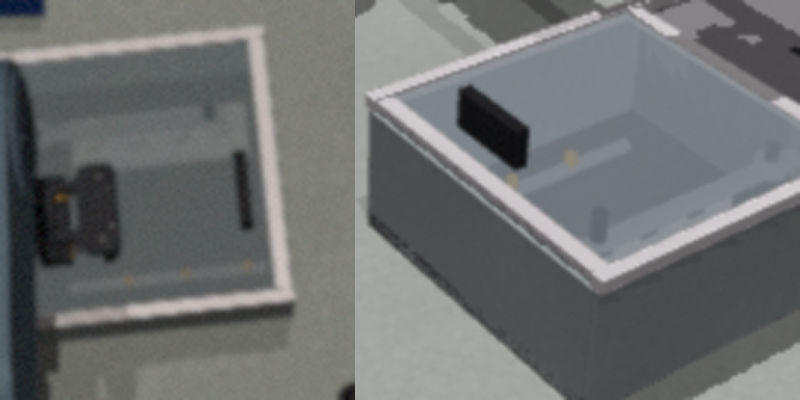

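The window is shut, with its right bar on the end wall and the fin at crop (242,190). The keeper is shut over the hubs, and the arm is clear.

```bash
python3 -c "
from station import *
print(sign_off())"
```

```text
the job is handed in; nothing more can be done
None
```

I handed the job in at about 65 s of the 210 s limit: all four hubs stand upright in the rack bays, the keeper bar is home in its detent, and the window is shut against its stop; the station gave no verdict on hand-in.

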